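Load, close and start the crank demagnetiser

ROBOT

A 7-joint arm with a two-finger parallel gripper is mounted at the origin on the work surface. World frame = base frame: x ahead of the robot, y to its left, z up, the work surface at z = 0. Lengths are in m, angles in rad, forces in N, time in s.
With the tool pointing down it reaches from about 0.425 to 0.825 m from the base axis. Payload 3.6 kg.
Tool frame: the origin (TCP) lies midway between the tips of the shut fingers; the grasp point (between the pads) lies 19 mm behind it; z points along the fingers, y is the direction in which the jaws open and shut (so a half turn about z gives the same grasp; the last joint's range is limited). The gripper opens to 93 mm and grips with 3 to 60 N. Pads are 15 mm wide; open, the fingers measure 128 mm over their backs; the gripper's body (75 mm by 188 mm) begins 65 mm behind the grasp point.
Start: joints at [1.194, 0.615, -0.013, 1.423, 0.008, 1.103, -0.04], TCP at [0.223, -0.611, 0.219] pointing down, gripper open.
Joint ranges: [-3.12, 3.12], [-0.3, 2.06], [-1.34, 1.32], [0.26, 2.42], [-1.36, 4.5], [0.01, 1.98], [-2.84, 2.84]. Speed limits (rad/s): [2.79, 2.79, 3.14, 3.14, 3.14, 3.14, 3.14].

INTERFACE

Orientations are given as a 3x3 rotation matrix whose columns are the frame's x, y, z axes.
In Python, from workcell import r gives the robot as it stands. The module is installed in compiled form; this text tells all that it offers.
- The arm moves only by the shell command python3 -m handwheel 'ROWS'. ROWS is JSON, a list of rows, each a list of 7 numbers: the shift along the tool's x, y, z in cm, then the turn, a rotation vector about the tool's x, y, z in rad, then the finger opening in cm, from 0 to 9.3. In form: [[x, y, z, ax, ay, az, jaw], ...]. A call has 1 to 10 rows; each row shifts and turns the commanded pose from where the row before left it, along the tool's axes as they then stand; what a row does not reach is not made up. A row lasts 1/8 s, in which the tool goes at most 62.5 mm and 10.7 degrees, less where a joint would pass 70% of its speed; a pose out of reach is approached as far as the arm can. A call with a gripper value outside its range is refused whole. The fingers move at their own pace and stop on an object; the grip force is fixed at half the most. Time passes only in rows, so rows that do not move let the fingers close. It gives the time, the measured TCP pose, the force and the opening at its end, in the units of the state.
- r.get_state(): the state, without advancing time (a new reading comes with each control period).
- r.grab_frame(name): name is "scene" or "top" or "wrist"; returns the picture (420x560x3 uint8, red, green, blue); there is no depth.
- r.camera_info(name): a dict with "vertical_fov" (degrees; the focal length in pixels is half the picture's height over the tangent of half this angle, whatever the lens; pixels are square), "cx", "cy" (the principal point, pixels), "rvec" (rotation vector, rad) and "tvec" (3), from world to camera coordinates, as OpenCV has them. Camera axes: x right, y down, z forward; pixel columns grow to the right and rows downward; lengths in m; the calibration is good to about 2 mm. A picture is of the moment at which its call begins: read the wrist's pose just before it. camera_info takes no time and is no camera call; for the wrist camera it gives the pose at the moment of the call.
- r.job_done(): hands the job in, once; it reports no verdict.
Trained networks look in the newest picture that a camera, given by its name, has taken for a name from the list of things; names that differ only in an ending like _2 or _b are one class to them, and where a whole thing is asked for, a point or a joint stands for the part that bears it (a point fixed in the world has none). Each returns a list of dicts, best first, with "confidence" (0 to 1); they miss things now and then, are a little off and sometimes report something else, mostly with a low value. They report only what shows in the picture. A call takes as long as a camera call.
- r.spot_in(name, camera): "location" ([x, y, z] in m, in world coordinates, good to about 4 mm: the middle of the surface that is visible of it).
The state is a dict: "time_s": time; "joint_positions": joint angles; "joint_vel": joint speeds; "effort": joint torques, N m; "tool_pos": TCP position; "ee_rot": TCP orientation; "contact_force": force on the tool from outside, world axes, zero at the start; "ft_torque": the same for the moment, N m; "gripper_width": finger opening in m.
Only numpy, scipy, OpenCV 4.12 (cv2) and the standard library are available. Lean on these libraries where they do the work, as an engineer would, in place of code of your own. Each camera call takes 0.05 s, during which the arm holds its last target.

TASK

Stand every half-crank upright, shaft up, in a pocket of its own in the demagnetiser's tray; then put the hood fully down over the tray and swing both clamps all the way down onto it. Then turn the start knob clockwise to its stop and let it spring back. Leave the bearing cages and the pin beyond the machine alone.

Things in the scene. Friction and masses are not known exactly. Their poses are not given: they have to be found in the camera images.
- demag: Bench demagnetiser, fixed: grey base plate 12 mm thick, white pocket tray on it. Origin: on the bench under the tray's centre; z up, x towards the clamps (away from the robot), y towards the console (box 115 x 66 mm at y = 168 mm, top at z = 76 mm, with the knob). Clamp posts, 124 mm high, at x = 105, y = -75 and +75 mm. The hood rests on the plate around the tray, 8 mm play on each side.
- tray (a point): Centre of the tray's floor, 12 mm above the machine's origin, same axes. Six square pockets, open at the top, centred at x = -34, +34 and y = -68, 0, +68 mm, each 64 x 64 mm inside; walls 4 mm thick and 30 mm high. The tray is 140 (x) x 208 (y) mm outside.
- crank0: Half-crank, plain steel, about 0.45 kg: a round web 52 mm in diameter and 18 mm thick with a journal shaft 22 mm in diameter rising from its middle; 85 mm tall in all. Stands on its web, shaft up, on the bench to the left of the machine. Origin: centre of the web's underside; z along the shaft. May be absent (None).
- crank1: Half-crank, plain steel, about 0.45 kg: a round web 52 mm in diameter and 18 mm thick with a journal shaft 22 mm in diameter rising from its middle; 85 mm tall in all. Stands on its web, shaft up, on the bench to the left of the machine. Origin: centre of the web's underside; z along the shaft. May be absent (None).
- crank2: Half-crank, plain steel, about 0.45 kg: a round web 52 mm in diameter and 18 mm thick with a journal shaft 22 mm in diameter rising from its middle; 85 mm tall in all. Stands on its web, shaft up, on the bench to the left of the machine. Origin: centre of the web's underside; z along the shaft. May be absent (None).
- crank3: Half-crank, plain steel, about 0.45 kg: a round web 52 mm in diameter and 18 mm thick with a journal shaft 22 mm in diameter rising from its middle; 85 mm tall in all. Stands on its web, shaft up, on the bench to the left of the machine. Origin: centre of the web's underside; z along the shaft. May be absent (None).
- crank4: Half-crank, plain steel, about 0.45 kg: a round web 52 mm in diameter and 18 mm thick with a journal shaft 22 mm in diameter rising from its middle; 85 mm tall in all. Stands on its web, shaft up, on the bench to the left of the machine. Origin: centre of the web's underside; z along the shaft. May be absent (None).
- hood: Loose aluminium hood, about 0.55 kg, a box open underneath, 164 (x) x 232 (y) x 100 (z) mm outside, walls 4 mm, standing right of the machine. Origin: centre of its open underside, z up. It goes over the tray with its x along the machine's x, either way round, its origin then 12 mm above the machine's. On the way it must pass over the loaded half-cranks (97 mm) and not hit console, knob or clamps.
- hood_handle (a point): Middle of the black bar handle on the hood, 128 mm above its underside: bar along the hood's x, 100 mm long, 14 mm wide, 14 mm high, with 21 mm of free space under it between two feet at 43 mm either side.
- clamp_a (a joint): Hold-down clamp arm at machine y = -75 mm, hinge angle (rad): 0 = down, level over the hood's top (the arm's stop, 3 mm above the seated hood), about 1.57 = upright, 1.95 = fully open, leaning away from the tray. Friction holds it at any angle; about 2 N at the grip moves it.
- clamp_a_hinge (a point): Hinge point of clamp_a, 121 mm above the bench; the hinge axis is the machine's y. The arm is 93 mm long, 16 mm wide and 10 mm thick, and points to machine -x when down, straight up at 1.57.
- clamp_a_grip (a point): Middle of the red plastic grip of clamp_a (42 mm long along the arm, 22 mm wide, 12 mm thick), 72 mm from the hinge. Push it over from its outer (+x) side, then down.
- clamp_b (a joint): Hold-down clamp arm at machine y = +75 mm, hinge angle (rad): 0 = down, level over the hood's top (the arm's stop, 3 mm above the seated hood), about 1.57 = upright, 1.95 = fully open, leaning away from the tray. Friction holds it at any angle; about 2 N at the grip moves it.
- clamp_b_hinge (a point): Hinge point of clamp_b, 121 mm above the bench; the hinge axis is the machine's y. The arm is 93 mm long, 16 mm wide and 10 mm thick, and points to machine -x when down, straight up at 1.57.
- clamp_b_grip (a point): Middle of the red plastic grip of clamp_b (42 mm long along the arm, 22 mm wide, 12 mm thick), 72 mm from the hinge. Push it over from its outer (+x) side, then down.
- knob (a joint): Start knob, angle (rad): 0 = rest, grows turning clockwise seen from above, stop at 1.2. A spring returns it to 0 when let go; about 0.1 N m holds it at the stop.
- knob_grip (a point): On the knob's vertical axis at the height to grip, 106 mm above the bench, 30 mm above the console top. The knob's bar grip is black, 50 mm long, 14 mm thick, 32 mm high, from 88 to 120 mm above the bench; at rest it lies along the machine's x.
- bearing1: Copper-coloured bearing cage, ring 54 mm across, 24 mm high; bystander beyond the machine. Origin: centre of its underside.
- bearing2: Copper-coloured bearing cage, ring 54 mm across, 24 mm high; bystander beyond the machine. Origin: centre of its underside.
- gauge_pin: Steel pin 36 mm across, 70 mm tall, standing beyond the machine; bystander. Origin: centre of its underside.

How it is judged:
By the outcome, as a careful person would: the job done as asked, in the order asked, and still so for the second after the job is handed in, with the robot touching nothing.
Of crank0, crank1, crank2, crank3, crank4 only 3 to 5 are there at a start; the rules pass over those that are not, and their reading is None.
At some moment in a run one of crank0, crank1, crank2, crank3, crank4, hood may be knocked a few centimetres aside while the robot is not near it.
Once in a run the grip may slacken for a moment while it holds something.
It also fails if it takes over 210 s, if anything falls off the work surface, if the arm or the gripper's body presses on something with over 40 N, if the wrist force passes 120 N, or if a joint passes its speed limit or range.

## Working session

There is one attempt and no reset: what is moved stays moved. The work goes in short steps, Python scripts to look and compute and a shell command to move; the robot and the scene stay as the last step left them, time stands still between calls to the robot, and variables do not carry over. Pictures are saved under pics/ and viewed, and the job is handed in when it is done.

```bash
mkdir -p pics; ls; python3 - <<'E'
from workcell import r
import cv2
s=r.get_state()
print(s)
for n in ("scene","top","wrist"):
    print(n,r.camera_info(n))
    cv2.imwrite(f"pics/a_{n}.png",r.grab_frame(n)[:,:,::-1])
E
```

```text
pics
{'time_s': 0.0, 'joint_positions': array([ 1.19452887,  0.61588183, -0.0126231 ,  1.4248574 ,  0.00812075,
        1.10334949, -0.04042411]), 'joint_vel': array([-0.00126181, -0.00044152,  0.00017054,  0.00083444,  0.00076575,
       -0.00081772, -0.00094065]), 'effort': array([ 3.16443420e-04, -4.58930326e+01,  2.08580922e-01, -1.65745819e+01,
       -6.12411881e-02,  2.03142356e-02,  2.23154489e-04]), 'tool_pos': array([ 0.22248886, -0.60992824,  0.21751914]), 'ee_rot': array([[ 9.39432874e-01,  3.42731814e-01, -8.82601976e-04],
       [ 3.42732948e-01, -9.39430106e-01,  2.28070530e-03],
       [-4.74726040e-05, -2.44506631e-03, -9.99997010e-01]]), 'contact_force': array([-0.78250902,  0.49090464, -0.02235554]), 'ft_torque': array([-0.04084648, -0.00078845, -0.07918506]), 'gripper_width': 0.09304933344171051}
scene {'vertical_fov': 57.31295057618677, 'cx': 279.1792039510667, 'cy': 216.36678943893406, 'rvec': array([ 1.79383702,  1.34287961, -0.72401097]), 'tvec': array([-0.14854769, -0.19760625,  1.43508472])}
top {'vertical_fov': 51.15747925527072, 'cx': 275.5748833214003, 'cy': 221.59438706058899, 'rvec': array([ 2.1350475 , -2.13792839,  0.19197832]), 'tvec': array([-0.00180588,  0.57519988,  1.13449109])}
wrist {'vertical_fov': 66.07433998527175, 'cx': 272.5831913858846, 'cy': 205.67910405346754, 'rvec': array([-2.38656436,  1.6692483 ,  0.22910817]), 'tvec': array([-0.64961893, -0.03138868,  0.39053268])}
```

View pics/a_scene.png

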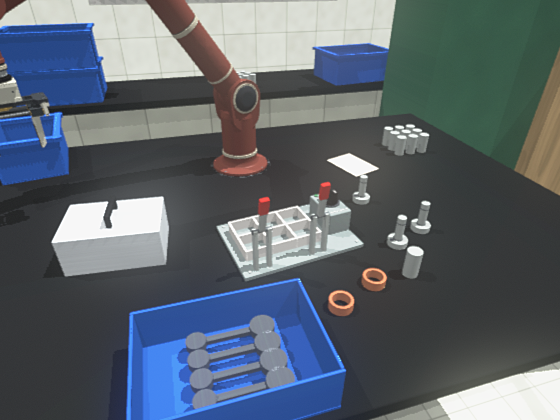

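View pics/a_top.png

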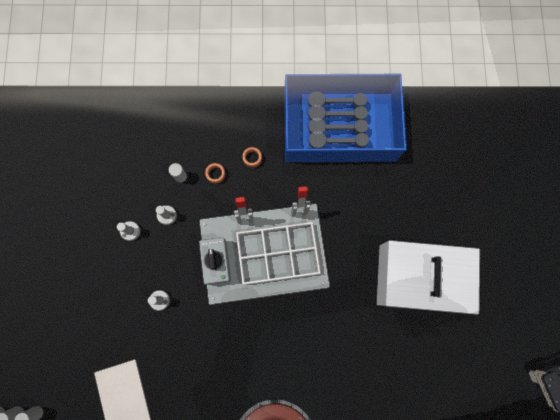

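View pics/a_wrist.png

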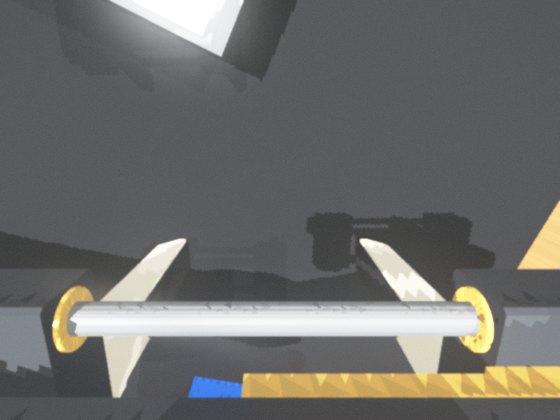

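Three cranks are present: top image about (130,231), (166,214), (160,299). The hood is at (435,278) and the machine around (265,255). Next I zoom in for exact pixels.

```bash
cat > h.py <<'E'
import numpy as np, cv2
from workcell import r
def cam(n):
    c=r.camera_info(n); f=210/np.tan(np.radians(c['vertical_fov'])/2)
    K=np.array([[f,0,c['cx']],[0,f,c['cy']],[0,0,1]]); R,_=cv2.Rodrigues(np.array(c['rvec'])); return K,R,np.array(c['tvec'])
def back(n,uv,z,C=None):
    K,R,t=C or cam(n); d=R.T@np.linalg.inv(K)@np.array([uv[0],uv[1],1.]); o=-R.T@t
    return o+d*(z-o[2])/d[2]
def proj(n,P,C=None):
    K,R,t=C or cam(n); p=K@(R@np.array(P).reshape(-1,3).T+t[:,None]); return (p[:2]/p[2]).T
def crop(img,x,y,w,h,s,fn):
    cv2.imwrite(fn,cv2.resize(img[y:y+h,x:x+w],None,fx=s,fy=s,interpolation=cv2.INTER_CUBIC))
E
python3 - <<'E'
from h import *
im=cv2.imread('pics/a_top.png')
crop(im,190,180,150,130,5,'pics/c1.png')
crop(im,370,230,120,90,6,'pics/c2.png')
crop(im,110,190,75,130,4,'pics/c3.png')
for n in ("crank0","demag","hood","hood_handle","knob","clamp_a_grip","bearing1","gauge_pin","clamp_a"):
    print(n,[(np.round(d['location'],3).tolist(),round(d['confidence'],2)) for d in r.spot_in(n,"top")])
E
```

```text
crank0 [([0.55, 0.39, 0.014], 0.85), ([0.369, 0.306, 0.014], 0.69), ([0.601, 0.295, 0.013], 0.55)]
demag [([0.497, 0.038, 0.011], 0.98), ([0.591, 0.081, 0.191], 0.46)]
hood [([0.419, -0.389, 0.103], 0.78)]
hood_handle [([0.426, -0.389, 0.101], 0.69)]
knob [([0.47, 0.152, 0.101], 0.7)]
clamp_a_grip [([0.613, -0.072, 0.186], 0.67), ([0.497, 0.036, 0.008], 0.64)]
bearing1 [([0.765, 0.063, 0.023], 0.76), ([0.721, 0.165, 0.025], 0.6)]
gauge_pin [([0.71, 0.258, 0.067], 0.78)]
clamp_a [([0.616, -0.07, 0.189], 0.73), ([0.47, 0.151, 0.098], 0.73), ([0.591, 0.082, 0.193], 0.53)]
```

View pics/c1.png

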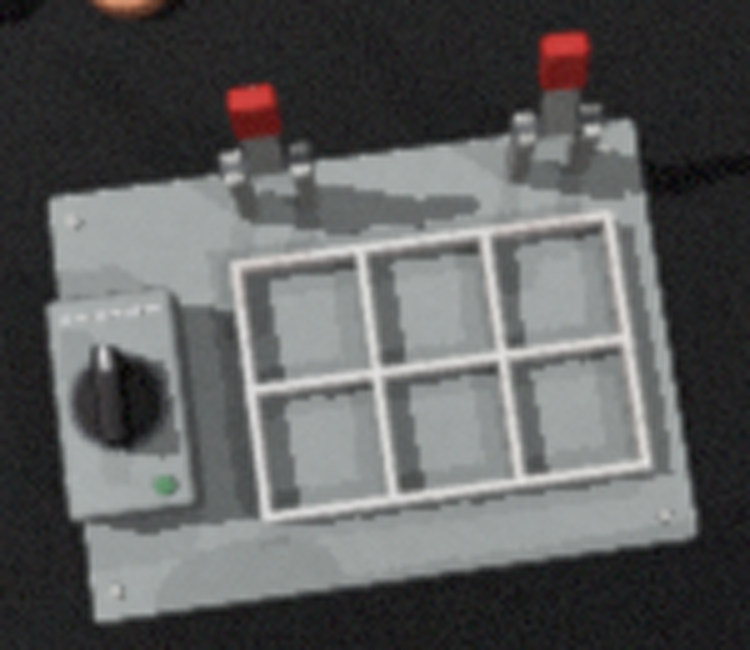

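View pics/c2.png

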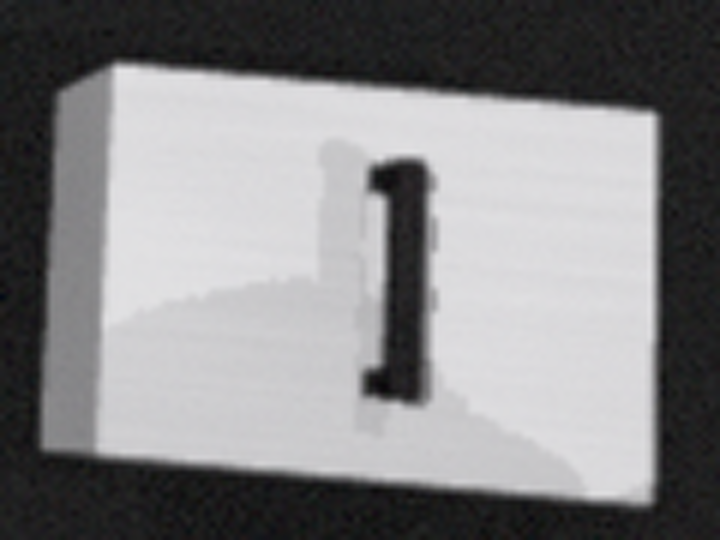

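View pics/c3.png

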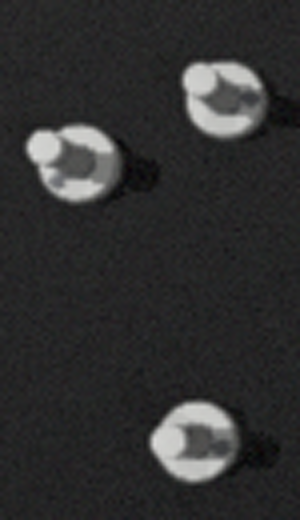

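```bash
cat >> h.py <<'E'
from scipy.optimize import least_squares
def rect_fit(P,w,h):
    # P 4 pts world xy ordered (+x+y),(+x-y),(-x-y),(-x+y); w along x
    L=np.array([[w,h],[w,-h],[-w,-h],[-w,h]])/2
    def f(p):
        c,s=np.cos(p[2]),np.sin(p[2]); return ((L@np.array([[c,s],[-s,c]])+p[:2])-P[:,:2]).ravel()
    q=least_squares(f,[*P[:,:2].mean(0),0]); return q.x, q.fun.reshape(4,2)
def C2U(x,y,s,ox,oy): return ((x+.5)/s-.5+ox,(y+.5)/s-.5+oy)
E
python3 - <<'E'
from h import *
np.set_printoptions(precision=4,suppress=True)
C=cam('top')
P=np.array([back('top',C2U(*p,5,190,180),.042,C) for p in [(234,264),(612,214),(648,467),(268,518)]])
m,res=rect_fit(P,.140,.208); print('demag',m,'res mm',res*1e3)
P=np.array([back('top',C2U(*p,6,370,230),.1,C) for p in [(114,63),(658,110),(654,505),(98,455)]])
hd,res=rect_fit(P,.164,.232); print('hood',hd,'res',res*1e3)
print('handle',back('top',C2U(407,281,6,370,230),.135,C))
for a,b in zip([(45,147),(201,80),(170,441)],[(79,163),(227,98),(197,441)]):
    print('crank',back('top',C2U(*a,4,110,190),.085,C),back('top',C2U(*b,4,110,190),.018,C))
c,s=np.cos(m[2]),np.sin(m[2])
W=lambda x,y:(m[0]+c*x-s*y,m[1]+s*x+c*y)
for x in(-34,34):
  for y in(-68,0,68): print('pocket',x,y,np.array(W(x/1e3,y/1e3)))
print('knob',np.array(W(0,.168)),back('top',C2U(113,398,5,190,180),.12,C)[:2], 'clampgrips',np.array(W(.132,-.075)),np.array(W(.132,.075)))
E
```

```text
demag [ 0.4923 -0.0084  0.1323] res mm [[ 1.1415  0.7494]
 [ 1.3056 -0.6554]
 [-0.777  -2.1452]
 [-1.6701  2.0512]]
hood [ 0.4254 -0.4009 -0.089 ] res [[-0.7525 -0.4713]
 [-0.9189  0.5575]
 [ 1.018   0.0537]
 [ 0.6534 -0.1399]]
handle [ 0.4237 -0.3988  0.135 ]
crank [0.5566 0.4003 0.085 ] [0.5563 0.3996 0.018 ]
crank [0.601  0.3009 0.085 ] [0.6017 0.2998 0.018 ]
crank [0.3682 0.3106 0.085 ] [0.3678 0.3105 0.018 ]
pocket -34 -68 [ 0.4676 -0.0802]
pocket -34 0 [ 0.4586 -0.0128]
pocket -34 68 [0.4497 0.0546]
pocket 34 -68 [ 0.535  -0.0713]
pocket 34 0 [ 0.526  -0.0039]
pocket 34 68 [0.5171 0.0635]
knob [0.4702 0.1582] [0.4679 0.1563] clampgrips [ 0.6331 -0.0653] [0.6133 0.0834]
```

Fits agree to about 1–2 mm and the crank estimates from shaft and web match. Moving to the cranks.

```bash
python3 -m handwheel '[[1.5,-1.5,-0.3,0,0,0,9],[3,-3,-0.5,0,0,0,9],[4,-4,-0.5,0,0,0,9],[4,-4,-0.5,0,0,0,9],[4,-4,-0.5,0,0,0,9],[4,-4,-0.5,0,0,0,9],[4,-4,-0.5,0,0,0,9],[4,-4,-0.5,0,0,0,9],[4,-4,0,0,0,0,9],[4,-4,0,0,0,0,9]]'
cat >> h.py <<'E'
def go(xyz,ang=None,n=None):
    """delta in tool frame cm to TCP target; ang = target world angle of tool x"""
    s=r.get_state(); R=np.array(s['ee_rot']); d=R.T@(np.array(xyz)-s['tool_pos'])*100
    a=np.arctan2(R[1,0],R[0,0]); print('t %.2f'%s['time_s'],'pos',np.round(s['tool_pos'],4),'ang %.3f'%a,'tilt',np.round(R[:2,2],3),'q',np.round(s['joint_positions'],2),'F',np.round(s['contact_force'],1),'w %.4f'%s['gripper_width'])
    print('delta cm (tool)',np.round(d,2),'norm %.1f'%np.linalg.norm(d), '' if ang is None else 'az %.3f'%(-((ang-a+np.pi)%(2*np.pi)-np.pi)))
E
python3 -c "
from h import *
go((.5566,.4003,.2))"
```

```text
time_s: 1.85
tool_pos: [0.4413, -0.1411, 0.2572]
ee_rot: [[0.94, 0.342, 0.001], [0.342, -0.94, -0.0], [0.001, 0.001, -1.0]]
contact_force: [1.9, -0.2, -0.3]
gripper_width: 0.0898
t 1.85 pos [ 0.4413 -0.1411  0.2572] ang 0.350 tilt [ 0.001 -0.   ] q [ 0.38  0.29 -0.15  1.88  0.05  0.98 -1.02] F [ 1.9 -0.2 -0.3] w 0.0898
delta cm (tool) [ 29.36 -46.92   5.71] norm 55.6
```

```bash
python3 -m handwheel '[[2,-3,0,0,0,0,9],[2.9,-4.7,0,0,0,0,9],[2.9,-4.7,0,0,0,0,9],[2.9,-4.7,0,0,0,0,9],[2.9,-4.7,0,0,0,0,9],[2.9,-4.7,0,0,0,0,9],[2.9,-4.7,0,0,0,0,9],[2.9,-4.7,0,0,0,0,9],[2.9,-4.7,0,0,0,0,9],[2.9,-4.7,0,0,0,0,9]]'
python3 -m handwheel '[[0,0,0,0,0,-0.18,9],[0,0,0,0,0,-0.18,9],[0,0,0,0,0,-0.18,9],[0,0,0,0,0,-0.18,9],[0,0,0,0,0,-0.18,9],[0,0,0,0,0,-0.18,9],[0,0,0,0,0,-0.18,9],[0,0,0,0,0,-0.18,9],[0,0,0,0,0,-0.18,9],[0,0,0,0,0,-0.18,9]]'
python3 -m handwheel '[[0,0,0,0,0,-0.18,9],[0,0,0,0,0,-0.18,9],[0,0,0,0,0,-0.18,9],[0,0,0,0,0,-0.18,9],[0,0,0,0,0,-0.18,9],[0,0,0,0,0,-0.18,9]]'
python3 -c "
from h import *
go((.5566,.4000,.12),3.274)
cv2.imwrite('pics/b_wrist.png',r.grab_frame('wrist')[:,:,::-1])
cv2.imwrite('pics/b_top.png',r.grab_frame('top')[:,:,::-1])"
```

```text
time_s: 3.1
tool_pos: [0.5497, 0.3808, 0.2569]
ee_rot: [[0.94, 0.342, 0.001], [0.342, -0.94, -0.0], [0.001, 0.0, -1.0]]
contact_force: [1.4, 0.4, 0.4]
gripper_width: 0.0894
time_s: 4.35
tool_pos: [0.5495, 0.379, 0.2567]
ee_rot: [[-0.552, 0.834, 0.0], [0.834, 0.552, -0.0], [-0.0, 0.0, -1.0]]
contact_force: [0.0, -0.1, 0.4]
gripper_width: 0.0903
time_s: 5.1
tool_pos: [0.5496, 0.3789, 0.2566]
ee_rot: [[-0.996, -0.093, 0.0], [-0.093, 0.996, -0.0], [-0.0, -0.0, -1.0]]
contact_force: [-0.2, -0.6, 0.2]
gripper_width: 0.0901
t 5.10 pos [0.5496 0.3789 0.2566] ang -3.048 tilt [ 0. -0.] q [-0.18  0.78 -0.97  1.29  0.63  1.39  0.55] F [-0.2 -0.6  0.2] w 0.0901
delta cm (tool) [-0.89  2.04 13.66] norm 13.8 az -0.039
```

View pics/b_wrist.png

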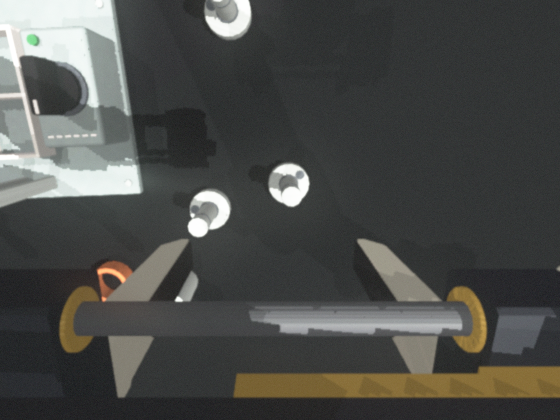

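View pics/b_top.png

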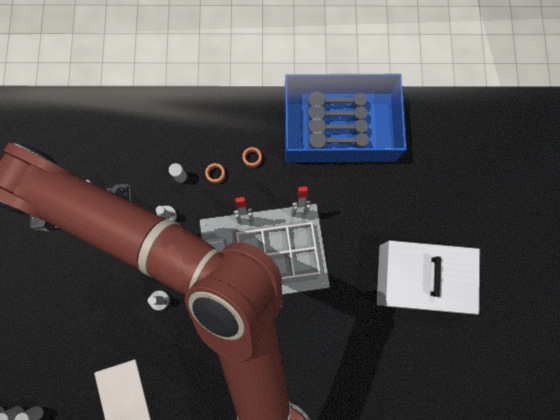

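```bash
python3 -c "
from h import *
for p in [(291,197),(198,228)]: print(back('wrist',p,.085))
for p in [(289,181),(211,208),(228,17)]: print(back('wrist',p,.018))"
```

```text
[0.55775643 0.39865384 0.085     ]
[0.60182364 0.29989423 0.085     ]
[0.5533161  0.39930377 0.018     ]
[0.59770907 0.30175379 0.018     ]
[0.37383206 0.31258137 0.018     ]
```

```bash
python3 -m handwheel '[[-0.9,1,1.5,0,0,-0.04,9],[0,1,4,0,0,0,9],[0,0,4,0,0,0,9],[0,0,4,0,0,0,9],[0,0,3,0,0,0,9],[0,0,2.5,0,0,0,9],[0,0,1.5,0,0,0,9],[0,0,0,0,0,0,9]]'
python3 -c "
from h import *
go((.5563,.3997,.05),3.274)"
```

```text
time_s: 6.2
tool_pos: [0.5557, 0.3996, 0.05]
ee_rot: [[-0.992, -0.128, -0.002], [-0.128, 0.992, -0.002], [0.002, -0.001, -1.0]]
contact_force: [-0.5, 0.7, -0.8]
gripper_width: 0.0899
t 6.20 pos [0.5557 0.3996 0.05  ] ang -3.013 tilt [-0.002 -0.002] q [-0.23  1.   -0.86  1.46  0.81  1.07  0.44] F [-0.5  0.7 -0.8] w 0.0899
delta cm (tool) [-0.06  0.    0.  ] norm 0.1 az -0.004
```

Close and lift.

```bash
python3 -m handwheel '[[0,0,0,0,0,0,1],[0,0,0,0,0,0,1],[0,0,0,0,0,0,1],[0,0,0,0,0,0,1],[0,0,0,0,0,0,1],[0,0,0,0,0,0,1]]'
python3 -m handwheel '[[0,0,-1.5,0,0,0,1],[0,0,-3,0,0,0,1],[0,0,-3,0,0,0,1],[0,0,-3,0,0,0,1],[0,0,-1.5,0,0,0,1]]'
python3 -c "
from h import *
go((.5171,.0635,.17),3.274)"
```

```text
time_s: 6.95
tool_pos: [0.5561, 0.3999, 0.0517]
ee_rot: [[-0.992, -0.128, 0.0], [-0.128, 0.992, 0.0], [-0.0, 0.0, -1.0]]
contact_force: [0.4, -0.8, 0.7]
gripper_width: 0.0348
time_s: 7.58
tool_pos: [0.5561, 0.4004, 0.1736]
ee_rot: [[-0.992, -0.128, 0.001], [-0.128, 0.992, 0.001], [-0.001, 0.001, -1.0]]
contact_force: [0.9, 0.9, -4.3]
gripper_width: 0.0211
t 7.58 pos [0.5561 0.4004 0.1736] ang -3.013 tilt [0.001 0.001] q [-0.21  0.87 -0.93  1.35  0.7   1.26  0.52] F [ 0.9  0.9 -4.3] w 0.0211
delta cm (tool) [  8.18 -32.91   0.31] norm 33.9 az -0.004
```

```bash
python3 -c "
from h import *
im=r.grab_frame('scene')[:,:,::-1]; cv2.imwrite('pics/d_scene.png',im)
p=proj('scene',r.get_state()['tool_pos']); print(p); x,y=int(p[0,0]),int(p[0,1])
crop(im,max(x-60,0),max(y-60,0),120,120,5,'pics/d_crop.png')
cv2.imwrite('pics/d_wrist.png',r.grab_frame('wrist')[:,:,::-1])"
```

```text
[[432.4858022  172.15294394]]
```

View pics/d_crop.png

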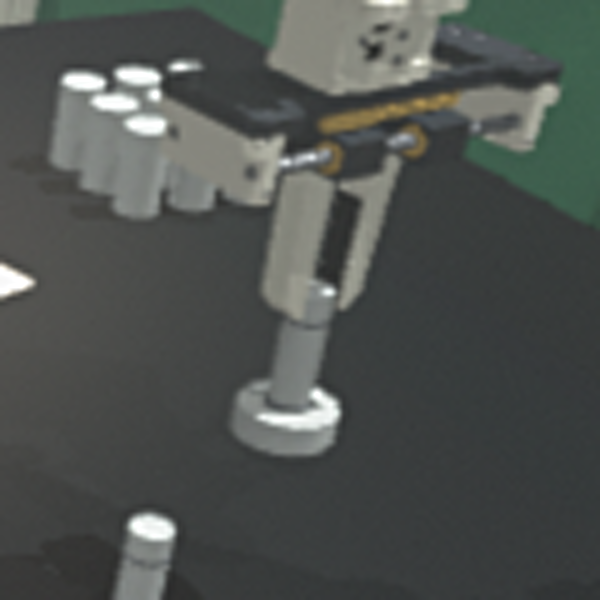

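View pics/d_wrist.png

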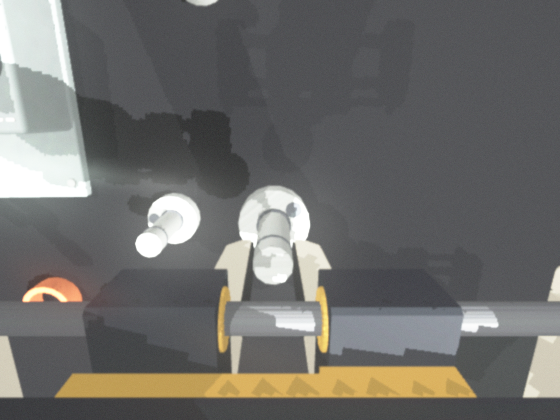

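```bash
python3 -c "
from h import *
p=proj('scene',r.get_state()['tool_pos'])[0]; ox,oy=int(p[0])-60,int(p[1])-60
for z in (.085,.09,.095,.1,.105,.11,.15,.16,.17,.18,.19): 
  q=proj('scene',(.556,.4,z))[0]; print(z,(q-[ox,oy])*5+2)"
```

```text
0.085 [265.54887569 452.83607422]
0.09 [267.50216751 444.86997705]
0.095 [269.46576509 436.86185002]
0.1 [271.43975018 428.81135963]
0.105 [273.42420544 420.71816882]
0.11 [275.41921439 412.58193697]
0.15 [291.76954119 345.90050696]
0.16 [295.96878456 328.77476044]
0.17 [300.21416477 311.46085431]
0.18 [304.50644638 293.95567049]
0.19 [308.84641094 276.25602164]
```

Only the top ~8 mm of the shaft is gripped because I lifted before the jaws had finished closing. I'll set it down and regrip deeper.

```bash
python3 -m handwheel '[[0,0,1.5,0,0,0,1],[0,0,2.5,0,0,0,1],[0,0,2.5,0,0,0,1],[0,0,1.5,0,0,0,1],[0,0,0.8,0,0,0,1],[0,0,0.2,0,0,0,1],[0,0,0,0,0,0,1]]'
for i in 1 2; do python3 -c "
from h import *
go((.556,.4,.05))"; done
```

```text
time_s: 8.55
tool_pos: [0.5563, 0.4004, 0.0824]
ee_rot: [[-0.992, -0.128, 0.001], [-0.128, 0.992, 0.001], [-0.001, 0.001, -1.0]]
contact_force: [-0.5, -0.7, -3.3]
gripper_width: 0.0213
t 8.55 pos [0.5563 0.4004 0.0824] ang -3.013 tilt [0.001 0.001] q [-0.23  0.96 -0.88  1.44  0.78  1.11  0.46] F [-0.5 -0.7 -3.3] w 0.0213
delta cm (tool) [ 0.04 -0.04  3.24] norm 3.2 
t 8.55 pos [0.5563 0.4004 0.0824] ang -3.013 tilt [0.001 0.001] q [-0.23  0.96 -0.88  1.44  0.78  1.11  0.46] F [-0.5 -0.7 -3.3] w 0.0213
delta cm (tool) [ 0.04 -0.04  3.24] norm 3.2
```

```bash
python3 -m handwheel '[[0,0,0.2,0,0,0,1],[0,0,0,0,0,0,1]]' | grep -E 'force|pos'
python3 -m handwheel '[[0,0,0.2,0,0,0,1],[0,0,0,0,0,0,1]]'| grep -E 'force|pos'
python3 -m handwheel '[[0,0,0.2,0,0,0,1],[0,0,0,0,0,0,1]]'| grep -E 'force|pos'
```

```text
tool_pos: [0.5562, 0.4, 0.0801]
contact_force: [0.6, -0.6, -3.3]
tool_pos: [0.556, 0.3998, 0.0776]
contact_force: [-0.5, 0.2, -3.6]
tool_pos: [0.556, 0.3997, 0.0754]
contact_force: [0.4, -0.8, -4.3]
```

```bash
python3 -m handwheel '[[0,0,0.2,0,0,0,1],[0,0,0,0,0,0,1]]' | grep -E 'force|pos'
python3 -m handwheel '[[0,0,0.2,0,0,0,1],[0,0,0,0,0,0,1]]'| grep -E 'force|pos'
python3 -m handwheel '[[0,0,0.2,0,0,0,1],[0,0,0,0,0,0,1]]'| grep -E 'force|pos'
```

```text
tool_pos: [0.5562, 0.4002, 0.0739]
contact_force: [0.9, -0.2, -3.2]
tool_pos: [0.5565, 0.4009, 0.0736]
contact_force: [-0.9, -0.1, 5.2]
tool_pos: [0.5565, 0.401, 0.0735]
contact_force: [-3.3, -1.9, 12.1]
```

```bash
python3 -m handwheel '[[0,0,-0.3,0,0,0,1],[0,0,0,0,0,0,3.5],[0,0,0,0,0,0,3.5],[0,0,0,0,0,0,3.5],[0,0,1,0,0,0,3.5],[0,0,1.2,0,0,0,3.5],[0,0,0,0,0,0,3.5]]'
python3 -c "
from h import *
go((.556,.4,.05))"
```

```text
time_s: 10.92
tool_pos: [0.5554, 0.3989, 0.0486]
ee_rot: [[-0.992, -0.128, -0.002], [-0.128, 0.992, -0.002], [0.003, -0.002, -1.0]]
contact_force: [-0.0, 0.4, -0.0]
gripper_width: 0.0348
t 10.93 pos [0.5554 0.3989 0.0486] ang -3.013 tilt [-0.002 -0.002] q [-0.23  1.   -0.86  1.46  0.81  1.07  0.44] F [-0.   0.4 -0. ] w 0.0348
delta cm (tool) [-0.07  0.11 -0.14] norm 0.2
```

```bash
python3 -m handwheel '[[0,0,0,0,0,0,1],[0,0,0,0,0,0,1],[0,0,0,0,0,0,1],[0,0,0,0,0,0,1]]'
python3 -m handwheel '[[0,0,-1.5,0,0,0,1],[0,0,-3,0,0,0,1],[0,0,-3,0,0,0,1],[0,0,-3,0,0,0,1],[0,0,-1.5,0,0,0,1],[0,0,0,0,0,0,1]]'
python3 -c "
from h import *
go((.5171,.0635,.17),3.274)
im=r.grab_frame('scene')[:,:,::-1]; 
p=proj('scene',r.get_state()['tool_pos']); x,y=int(p[0,0]),int(p[0,1])
crop(im,max(x-60,0),max(y-60,0),120,120,5,'pics/e_crop.png')"
```

```text
time_s: 11.42
tool_pos: [0.5561, 0.4005, 0.0511]
ee_rot: [[-0.992, -0.128, 0.0], [-0.128, 0.992, 0.001], [-0.0, 0.001, -1.0]]
contact_force: [0.4, 1.0, -0.7]
gripper_width: 0.0214
time_s: 12.18
tool_pos: [0.5562, 0.4001, 0.1717]
ee_rot: [[-0.992, -0.128, 0.001], [-0.128, 0.992, 0.001], [-0.001, 0.001, -1.0]]
contact_force: [0.3, 0.3, -5.0]
gripper_width: 0.0216
t 12.18 pos [0.5562 0.4001 0.1717] ang -3.013 tilt [0.001 0.001] q [-0.21  0.87 -0.93  1.35  0.7   1.26  0.52] F [ 0.3  0.3 -5. ] w 0.0216
delta cm (tool) [  8.18 -32.88   0.14] norm 33.9 az -0.004
```

View pics/e_crop.png

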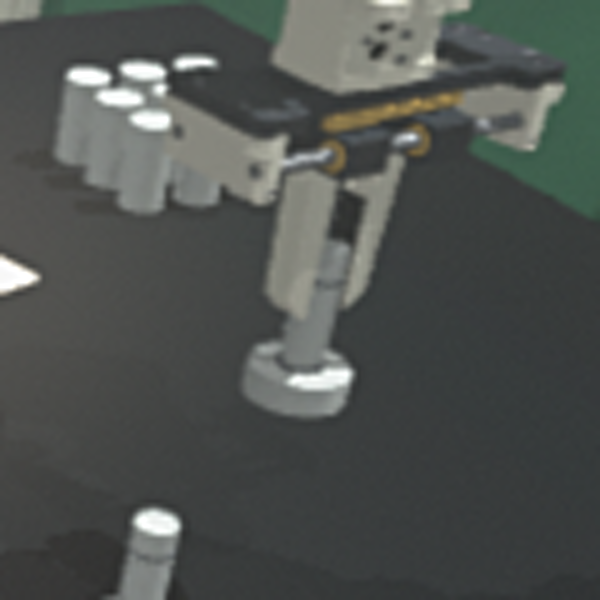

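```bash
python3 -m handwheel '[[0,-1,-1.5,0,0,0,1],[0.5,-2.9,-1,0,0,0,1],[1.2,-4.5,0,0,0,0,1],[1.2,-4.5,0,0,0,0,1],[1.2,-4.5,0,0,0,0,1],[1.2,-4.5,0,0,0,0,1],[1.2,-4.5,0,0,0,0,1],[1,-4,0,0,0,0,1],[0.5,-2,0,0,0,0,1],[0,0,0,0,0,0,1]]'
python3 -c "
from h import *
go((.5171,.0635,.066),3.274)
cv2.imwrite('pics/f_top.png',r.grab_frame('top')[:,:,::-1])
cv2.imwrite('pics/f_wrist.png',r.grab_frame('wrist')[:,:,::-1])"
```

```text
time_s: 13.48
tool_pos: [0.518, 0.0654, 0.1954]
ee_rot: [[-0.992, -0.123, -0.001], [-0.123, 0.992, -0.002], [0.001, -0.002, -1.0]]
contact_force: [0.1, 1.4, -3.4]
gripper_width: 0.0214
t 13.47 pos [0.518  0.0654 0.1954] ang -3.018 tilt [-0.001 -0.002] q [ 0.49  0.65 -1.07  1.8   0.65  1.09  0.87] F [ 0.1  1.4 -3.4] w 0.0214
delta cm (tool) [ 0.1  -0.15 12.94] norm 12.9 az -0.009
```

View pics/f_wrist.png

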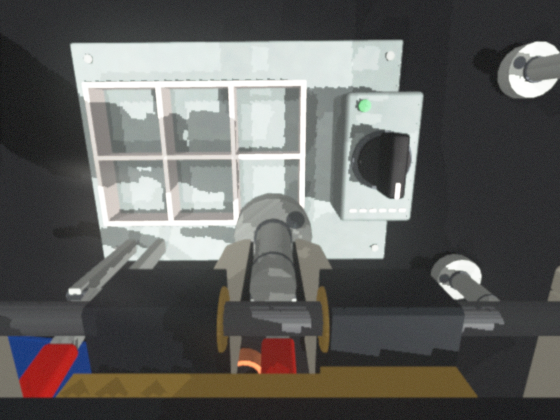

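```bash
python3 -c "
from h import *
m=np.array([0.4923,-0.0084,0.1323]);c,s=np.cos(m[2]),np.sin(m[2])
for (x,y),p in {(-.07,-.104):(84,83),(-.07,.104):(305,80),(.07,-.104):(107,222)}.items():
  print(np.round(back('wrist',p,.042)[:2],4), np.round([m[0]+c*x-s*y,m[1]+s*x+c*y],4), proj('wrist',[m[0]+c*x-s*y,m[1]+s*x+c*y,.042]))"
```

```text
[ 0.4381 -0.1186] [ 0.4366 -0.1207] [[81.65939072 81.05970845]]
[0.4091 0.0848] [0.4092 0.0855] [[305.67987837  80.17284376]]
[ 0.5727 -0.0985] [ 0.5754 -0.1023] [[103.37072515 224.04453765]]
```

```bash
python3 -m handwheel '[[0.1,-0.1,1.5,0,0,0,1],[0,0,3,0,0,0,1],[0,0,3,0,0,0,1],[0,0,2.5,0,0,0,1],[0,0,1.5,0,0,0,1],[0,0,1,0,0,0,1],[0,0,0.3,0,0,0,1],[0,0,0,0,0,0,1]]' 
python3 -m handwheel '[[0,0,0.2,0,0,0,1],[0,0,0,0,0,0,1]]'| grep -E 'force|pos'
python3 -m handwheel '[[0,0,0.2,0,0,0,1],[0,0,0,0,0,0,1]]'| grep -E 'force|pos'
```

```text
time_s: 14.58
tool_pos: [0.5177, 0.0675, 0.0681]
ee_rot: [[-0.992, -0.128, 0.001], [-0.128, 0.992, 0.0], [-0.001, 0.0, -1.0]]
contact_force: [0.4, 0.1, -3.5]
gripper_width: 0.0215
tool_pos: [0.5175, 0.0671, 0.066]
contact_force: [-0.5, -0.4, -3.2]
tool_pos: [0.5172, 0.0671, 0.0636]
contact_force: [-1.0, -0.1, -3.8]
```

```bash
python3 -m handwheel '[[0,-0.25,0.2,0,0,0,1],[0,0,0,0,0,0,1]]'| grep -E 'force|pos'
python3 -m handwheel '[[0,0,0.15,0,0,0,1],[0,0,0,0,0,0,1]]'| grep -E 'force|pos'
```

```text
tool_pos: [0.5177, 0.0665, 0.0629]
contact_force: [-2.9, 1.9, 5.3]
tool_pos: [0.5177, 0.0667, 0.0628]
contact_force: [-4.4, 0.7, 15.4]
```

```bash
python3 -m handwheel '[[0,0,-0.25,0,0,0,1],[0,0,0,0,0,0,4],[0,0,0,0,0,0,4],[0,0,0,0,0,0,4],[0,0,-1,0,0,0,4],[0,0,-3,0,0,0,4],[0,0,-3,0,0,0,4],[0,0,-3,0,0,0,4],[0,0,-2,0,0,0,4],[0,0,-1,0,0,0,4]]'
python3 -c "
from h import *
go((.6015,.3,.18),3.274)
cv2.imwrite('pics/g_wrist.png',r.grab_frame('wrist')[:,:,::-1])"
```

```text
time_s: 16.82
tool_pos: [0.518, 0.0652, 0.1943]
ee_rot: [[-0.992, -0.128, 0.002], [-0.128, 0.992, 0.0], [-0.002, 0.0, -1.0]]
contact_force: [0.4, 0.2, 0.6]
gripper_width: 0.0399
t 16.82 pos [0.518  0.0652 0.1943] ang -3.013 tilt [0.002 0.   ] q [ 0.49  0.65 -1.07  1.81  0.65  1.08  0.88] F [0.4 0.2 0.6] w 0.0399
delta cm (tool) [-11.29  22.22   1.46] norm 25.0 az -0.004
```

View pics/g_wrist.png

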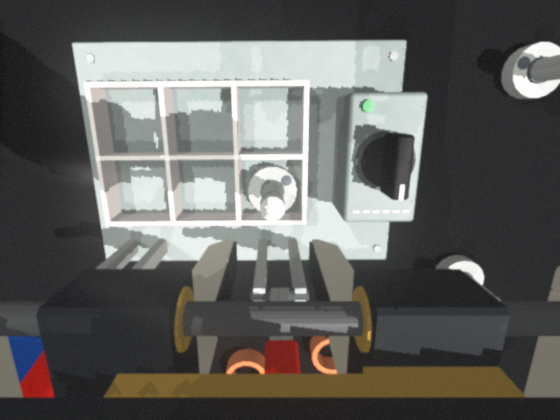

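```bash
python3 -m handwheel '[[-1,2,0,0,0,0,5],[-2,4,0,0,0,0,5],[-2.3,4.5,0,0,0,0,5],[-2.3,4.5,0,0,0,0,5],[-2.1,4.2,0,0,0,0,5],[-1.6,3,0,0,0,0,5],[0,0,3,0,0,0,5],[0,0,3,0,0,0,5],[0,0,0,0,0,0,5]]'
python3 -c "
from h import *
go((.6015,.3,.05),3.274)
cv2.imwrite('pics/h_wrist.png',r.grab_frame('wrist')[:,:,::-1])"
```

```text
time_s: 18.0
tool_pos: [0.5999, 0.2977, 0.1292]
ee_rot: [[-0.992, -0.129, -0.005], [-0.129, 0.992, -0.004], [0.006, -0.004, -1.0]]
contact_force: [0.1, -0.0, 0.3]
gripper_width: 0.0499
t 18.00 pos [0.5999 0.2977 0.1292] ang -3.013 tilt [-0.005 -0.004] q [-0.04  0.9  -0.92  1.44  0.74  1.18  0.63] F [ 0.1 -0.   0.3] w 0.0499
delta cm (tool) [-0.24  0.23  7.92] norm 7.9 az -0.004
```

View pics/h_wrist.png

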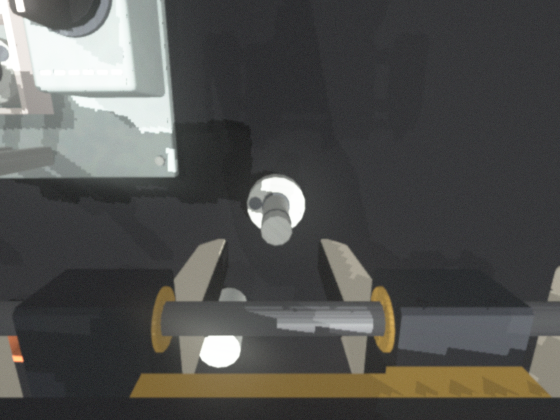

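```bash
python3 -m handwheel '[[-0.1,0.1,2,0,0,0,5],[0,0,3,0,0,0,5],[0,0,2,0,0,0,5],[0,0,0.9,0,0,0,5],[0,0,0,0,0,0,1],[0,0,0,0,0,0,1],[0,0,0,0,0,0,1],[0,0,0,0,0,0,1],[0,0,0,0,0,0,1],[0,0,0,0,0,0,1]]'

```

```text
time_s: 19.3
tool_pos: [0.6026, 0.3006, 0.0546]
ee_rot: [[-0.992, -0.128, 0.001], [-0.128, 0.992, 0.0], [-0.001, 0.0, -1.0]]
contact_force: [0.0, -2.0, 4.7]
gripper_width: 0.022
```

```bash
python3 -m handwheel '[[0,0,-1.5,0,0,0,1],[0,0,-3,0,0,0,1],[0,0,-3.5,0,0,0,1],[0,0,-3.5,0,0,0,1],[0,0,-2,0,0,0,1],[0,0,0,0,0,0,1]]'
python3 -c "
from h import *
go((.526,-.0036,.19),3.274)
cv2.imwrite('pics/i_wrist.png',r.grab_frame('wrist')[:,:,::-1])"
```

```text
time_s: 20.05
tool_pos: [0.6023, 0.3011, 0.1897]
ee_rot: [[-0.992, -0.128, 0.002], [-0.128, 0.992, 0.001], [-0.002, 0.001, -1.0]]
contact_force: [0.4, -0.4, -5.1]
gripper_width: 0.0214
t 20.05 pos [0.6023 0.3011 0.1897] ang -3.013 tilt [0.002 0.001] q [-0.03  0.84 -0.95  1.37  0.69  1.27  0.68] F [ 0.4 -0.4 -5.1] w 0.0214
delta cm (tool) [ 11.47 -29.24  -0.08] norm 31.4 az -0.004
```

View pics/i_wrist.png

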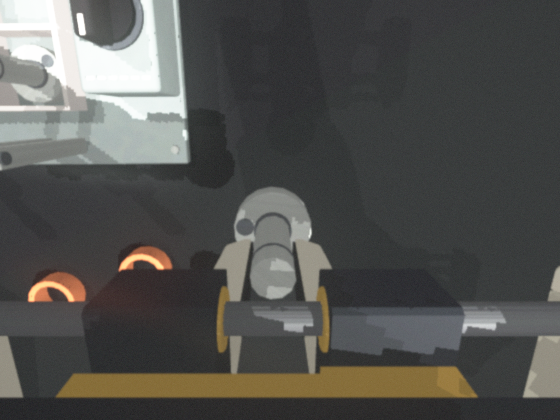

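```bash
python3 -m handwheel '[[1.5,-1.5,-0.5,0,0,0,1],[2.5,-3,0,0,0,0,1],[2.5,-4,0,0,0,0,1],[2.5,-4,0,0,0,0,1],[1.5,-4.5,0,0,0,0,1],[0.7,-4.5,0,0,0,0,1],[0.3,-4,0,0,0,0,1],[0,-2.5,0,0,0,0,1],[0,-1.2,0,0,0,0,1],[0,0,0,0,0,0,1]]'
python3 -m handwheel '[[0,0,0,0,0,0,1]]' >/dev/null
python3 -c "
from h import *
go((.526,-.0036,.0665),3.274)"
```

```text
time_s: 21.35
tool_pos: [0.525, -0.0042, 0.1927]
ee_rot: [[-0.992, -0.127, -0.002], [-0.127, 0.992, 0.001], [0.002, 0.001, -1.0]]
contact_force: [-0.1, 0.3, -4.5]
gripper_width: 0.0217
t 21.48 pos [ 0.5251 -0.0019  0.1936] ang -3.011 tilt [-0.     0.002] q [ 0.62  0.66 -1.08  1.8   0.66  1.09  1.  ] F [-0.8  0.1 -4.2] w 0.0217
delta cm (tool) [-0.07 -0.2  12.71] norm 12.7 az -0.002
```

```bash
python3 -m handwheel '[[0,-0.3,1.5,0,0,0,1],[0,0,3,0,0,0,1],[0,0,3,0,0,0,1],[0,0,2.5,0,0,0,1],[0,0,1.5,0,0,0,1],[0,0,0.7,0,0,0,1],[0,0,0,0,0,0,1],[0,0,0,0,0,0,1]]' 
python3 -m handwheel '[[0,0,0.2,0,0,0,1],[0,0,0,0,0,0,1]]'| grep -E 'force|pos'
```

```text
time_s: 22.48
tool_pos: [0.5266, -0.0065, 0.0725]
ee_rot: [[-0.992, -0.128, 0.002], [-0.128, 0.992, 0.0], [-0.002, 0.0, -1.0]]
contact_force: [0.0, -0.6, -4.2]
gripper_width: 0.0212
tool_pos: [0.5259, -0.0069, 0.0699]
contact_force: [0.0, -0.4, -2.7]
```

```bash
python3 -m handwheel '[[0,0.2,0.2,0,0,0,1],[0,0,0,0,0,0,1]]'| grep -E 'force|pos'
python3 -m handwheel '[[0,0,0.2,0,0,0,1],[0,0,0,0,0,0,1]]'| grep -E 'force|pos'
```

```text
tool_pos: [0.5255, -0.0045, 0.0676]
contact_force: [-0.6, 0.5, -4.8]
tool_pos: [0.5258, -0.0046, 0.0665]
contact_force: [-2.0, -0.3, 3.4]
```

```bash
python3 -m handwheel '[[0,0,0,0,0,0,4],[0,0,0,0,0,0,4],[0,0,0,0,0,0,4],[0,0,-1,0,0,0,4],[0,0,-3,0,0,0,4],[0,0,-3,0,0,0,4],[0,0,-3,0,0,0,4],[0,0,-2,0,0,0,4],[0,0,-0.5,0,0,0,4]]' |tail -1
python3 -c "
from h import *
go((.368,.3106,.13),3.274)
for n in ('wrist','top'): cv2.imwrite(f'pics/j_{n}.png',r.grab_frame(n)[:,:,::-1])"
```

```text
gripper_width: 0.0402
t 24.35 pos [ 0.5263 -0.0043  0.1924] ang -3.013 tilt [0.003 0.   ] q [ 0.62  0.66 -1.08  1.8   0.66  1.09  1.  ] F [0.2 0.7 0.3] w 0.0402
delta cm (tool) [11.69 33.26  6.2 ] norm 35.8 az -0.004
```

View pics/j_wrist.png

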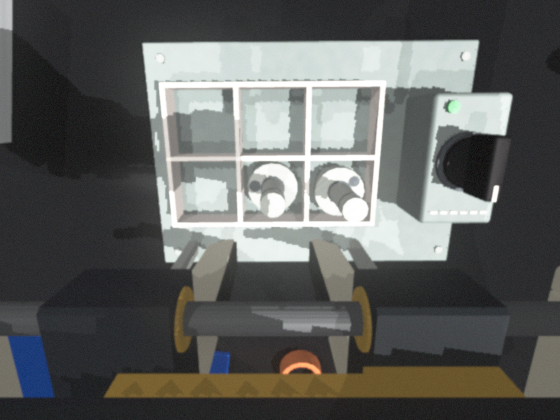

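View pics/j_top.png

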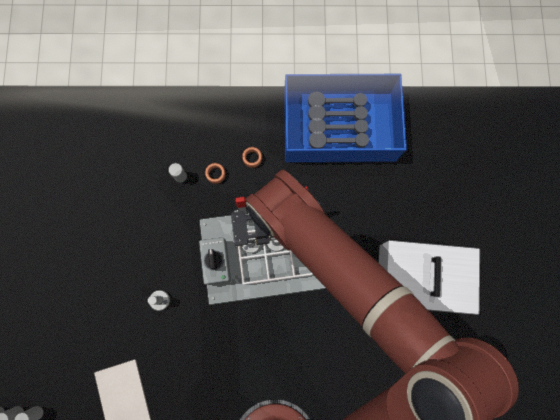

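```bash
python3 -m handwheel '[[0.7,2,0,0,0,0,5],[1.5,4,0,0,0,0,5],[1.7,4.9,0,0,0,0,5],[1.7,4.9,0,0,0,0,5],[1.7,4.9,0,0,0,0,5],[1.7,4.9,0,0,0,0,5],[1.5,4.5,0,0,0,0,5],[1.2,3.1,0,0,0,0,5],[0,0,3,0,0,0,5],[0,0,2,0,0,0,5]]' |tail -1
python3 -m handwheel '[[0,0,0,0,0,0,5],[0,0,0,0,0,0,5]]' |tail -1
python3 -c "
from h import *
go((.368,.3106,.052),3.274)
for n in ('wrist',): cv2.imwrite(f'pics/k_{n}.png',r.grab_frame(n)[:,:,::-1])"
```

```text
gripper_width: 0.0498
gripper_width: 0.05
t 25.95 pos [0.3671 0.3098 0.1409] ang -3.013 tilt [-0.  0.] q [-0.12  0.64 -0.97  1.98  0.68  0.89  0.24] F [ 1.1 -0.4  0.4] w 0.0500
delta cm (tool) [-0.1   0.07  8.89] norm 8.9 az -0.004
```

View pics/k_wrist.png

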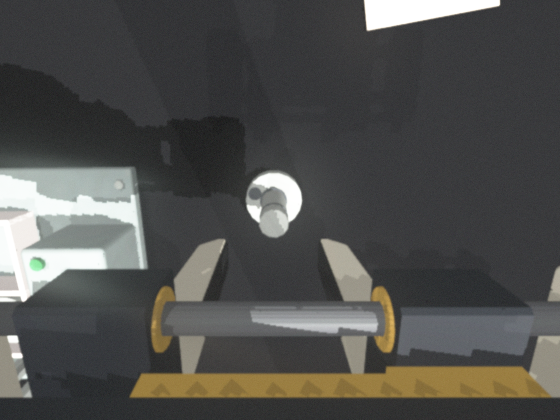

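```bash
python3 -m handwheel '[[-0.1,0,2,0,0,0,5],[0,0,3,0,0,0,5],[0,0,2.5,0,0,0,5],[0,0,1.3,0,0,0,5],[0,0,0,0,0,0,1],[0,0,0,0,0,0,1],[0,0,0,0,0,0,1],[0,0,0,0,0,0,1],[0,0,0,0,0,0,1],[0,0,0,0,0,0,1]]'
python3 -m handwheel '[[0,0,-1.5,0,0,0,1],[0,0,-3,0,0,0,1],[0,0,-3.5,0,0,0,1],[0,0,-3.5,0,0,0,1],[0,0,-2.5,0,0,0,1],[0,0,0,0,0,0,1]]'
python3 -c "
from h import *
go((.535,-.071,.19),3.274)
cv2.imwrite('pics/l_wrist.png',r.grab_frame('wrist')[:,:,::-1])"
```

```text
time_s: 27.25
tool_pos: [0.3684, 0.3105, 0.0534]
ee_rot: [[-0.992, -0.128, 0.001], [-0.128, 0.992, 0.002], [-0.001, 0.001, -1.0]]
contact_force: [0.4, 0.4, 5.3]
gripper_width: 0.0216
time_s: 28.0
tool_pos: [0.3682, 0.3096, 0.1938]
ee_rot: [[-0.992, -0.127, 0.002], [-0.127, 0.992, 0.001], [-0.002, 0.001, -1.0]]
contact_force: [-0.0, -0.3, -5.1]
gripper_width: 0.0213
t 28.00 pos [0.3682 0.3096 0.1938] ang -3.014 tilt [0.002 0.001] q [-0.06  0.57 -1.04  1.91  0.59  1.    0.33] F [-0.  -0.3 -5.1] w 0.0213
delta cm (tool) [-11.69 -39.88   0.37] norm 41.6 az -0.005
```

View pics/l_wrist.png

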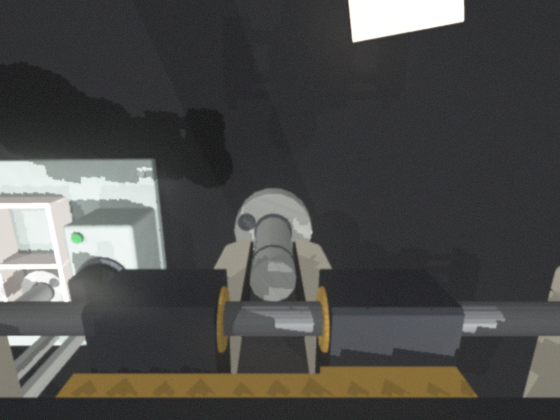

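```bash
python3 -m handwheel '[[-0.6,-1.5,-1,0,0,0,1],[-1.2,-3.5,0,0,0,0,1],[-1.4,-4.7,0,0,0,0,1],[-1.4,-5,0,0,0,0,1],[-1.4,-5,0,0,0,0,1],[-1.4,-5,0,0,0,0,1],[-1.4,-5,0,0,0,0,1],[-1.4,-4.7,0,0,0,0,1],[-1,-3.5,0,0,0,0,1],[-0.5,-2,0,0,0,0,1]]' |tail -1
python3 -m handwheel '[[0,0,0,0,0,0,1],[0,0,0,0,0,0,1],[0,0,0,0,0,0,1]]' |tail -1
python3 -c "
from h import *
go((.535,-.071,.0655),3.274)
for n in ('wrist',): cv2.imwrite(f'pics/m_{n}.png',r.grab_frame(n)[:,:,::-1])"
```

```text
gripper_width: 0.0212
gripper_width: 0.0214
t 29.68 pos [ 0.5347 -0.069   0.203 ] ang -3.010 tilt [0.    0.001] q [ 0.74  0.68 -1.09  1.75  0.66  1.13  1.14] F [-0.2 -0.4 -3.7] w 0.0214
delta cm (tool) [-1.000e-02 -2.100e-01  1.375e+01] norm 13.8 az -0.000
```

View pics/m_wrist.png

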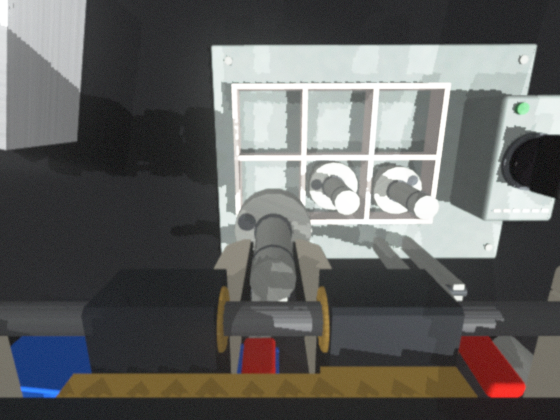

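```bash
python3 -m handwheel '[[0,-0.2,1.5,0,0,0,1],[0,0,3,0,0,0,1],[0,0,3,0,0,0,1],[0,0,2.8,0,0,0,1],[0,0,1.8,0,0,0,1],[0,0,1,0,0,0,1],[0,0,0,0,0,0,1],[0,0,0,0,0,0,1]]' 
python3 -m handwheel '[[0,0,0.2,0,0,0,1],[0,0,0,0,0,0,1]]'| grep -E 'force|pos'
```

```text
time_s: 30.72
tool_pos: [0.5362, -0.0729, 0.0726]
ee_rot: [[-0.992, -0.128, 0.002], [-0.128, 0.992, 0.0], [-0.002, -0.0, -1.0]]
contact_force: [-0.9, 0.6, -4.6]
gripper_width: 0.0216
tool_pos: [0.5355, -0.0732, 0.07]
contact_force: [0.2, -1.4, -4.2]
```

```bash
python3 -m handwheel '[[0,0.1,0.2,0,0,0,1],[0,0,0,0,0,0,1]]'| grep -E 'force|pos'
python3 -m handwheel '[[0,0,0.2,0,0,0,1],[0,0,0,0,0,0,1]]'| grep -E 'force|pos'
python3 -m handwheel '[[0,0,0.1,0,0,0,1],[0,0,0,0,0,0,1]]'| grep -E 'force|pos'
```

```text
tool_pos: [0.5352, -0.072, 0.0676]
contact_force: [-0.3, 0.9, -4.4]
tool_pos: [0.5352, -0.0721, 0.0656]
contact_force: [-0.7, 0.8, -4.4]
tool_pos: [0.5353, -0.072, 0.0655]
contact_force: [-2.8, -0.1, 4.4]
```

```bash
python3 -m handwheel '[[0,0,0,0,0,0,4],[0,0,0,0,0,0,4],[0,0,0,0,0,0,4],[0,0,-1,0,0,0,4],[0,0,-3,0,0,0,4],[0,0,-4,0,0,0,4],[0,0,-4,0,0,0,4],[0,0,-4,0,0,0,4],[0,0,-2,0,0,0,4],[0,0,-0.5,0,0,0,4]]' |tail -1
python3 -c "
from h import *
go((.4245,-.3995,.25),3.142-.089)
for n in ('wrist','top'): cv2.imwrite(f'pics/n_{n}.png',r.grab_frame(n)[:,:,::-1])"
```

```text
gripper_width: 0.0401
t 32.98 pos [ 0.5359 -0.0716  0.2515] ang -3.013 tilt [ 0.003 -0.   ] q [ 0.76  0.63 -1.12  1.68  0.6   1.22  1.2 ] F [-0.3 -0.9 -0.5] w 0.0401
delta cm (tool) [ 15.25 -31.09   0.12] norm 34.6 az 0.217
```

View pics/n_wrist.png

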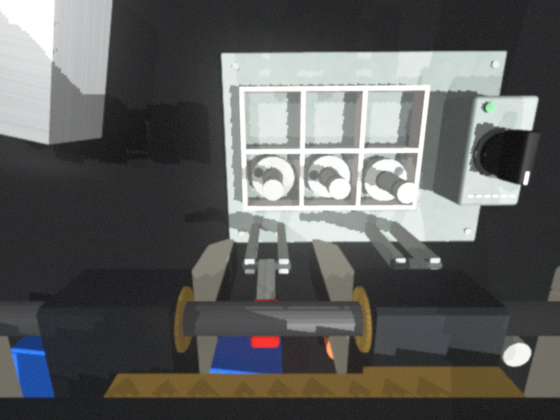

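View pics/n_top.png

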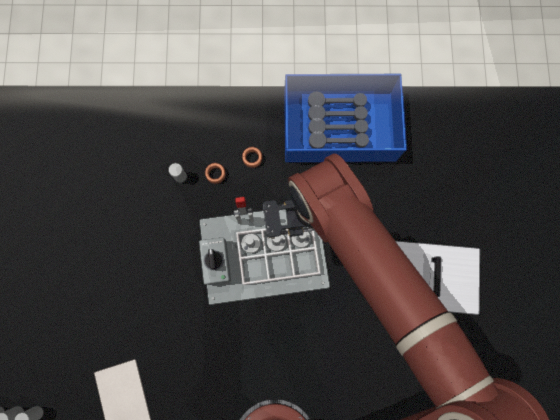

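```bash
python3 - <<'E'
from h import *
np.set_printoptions(precision=4,suppress=True)
P=np.array([back('wrist',C2U(*p,1,0,0),.042) for p in [(416,211),(245,208),(240,87),(430,87)]])
print(rect_fit(P,.14,.208))
E
python3 -m handwheel '[[0.7,-1.5,0,0,0,0.05,4],[1.6,-3.5,0,0,0,0.05,4],[2,-4.5,0,0,0,0.05,4],[2.3,-4.6,0,0,0,0.06,4],[2.6,-4.6,0,0,0,0,4],[2.6,-4.6,0,0,0,0,4],[2.4,-4,0,0,0,0,4],[1.5,-2.5,0,0,0,0,4],[0.8,-0.8,0,0,0,0,4],[0,0,0,0,0,0,4]]' |tail -1
python3 -c "
from h import *
go((.4245,-.3995,.23),3.142-.089)
for n in ('wrist','top'): cv2.imwrite(f'pics/o_{n}.png',r.grab_frame(n)[:,:,::-1])"
```

```text
(array([ 0.4918, -0.009 ,  0.1263]), array([[-0.0011, -0.0003],
       [ 0.0024, -0.0017],
       [-0.0008,  0.0005],
       [-0.0005,  0.0015]]))
gripper_width: 0.04
t 34.33 pos [ 0.3614 -0.3714  0.2491] ang 3.058 tilt [-0.001  0.001] q [ 1.46  0.61 -1.15  1.74  0.59  1.2   1.64] F [0.3 1.1 0.1] w 0.0400
delta cm (tool) [-6.53 -2.28  1.9 ] norm 7.2 az 0.005
```

View pics/o_wrist.png

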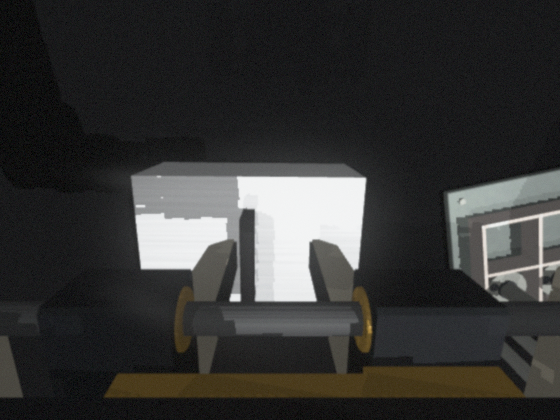

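```bash
python3 - <<'E'
from h import *
a=back('wrist',(134,176),.1);b=back('wrist',(364.5,179),.1);d=b-a
print(a,b,np.linalg.norm(d),np.arctan2(-d[0],d[1]))
u=d/np.linalg.norm(d); n=np.array([u[1],-u[0],0]); print((a+b)/2+n*.082)
E
python3 -m handwheel '[[-1.5,-0.7,0,0,0,0,5],[-3,-1,0,0,0,0,5],[-2,-0.5,0.5,0,0,0,5],[0,0,1,0,0,0,5],[0,0,0,0,0,0,5],[0,0,0,0,0,0,5]]' |tail -1
python3 -c "
from h import *
go((.4245,-.3995,.125),3.142-.089)
for n in ('wrist','scene'): cv2.imwrite(f'pics/p_{n}.png',r.grab_frame(n)[:,:,::-1])"
```

```text
[ 0.3353377 -0.5059692  0.1      ] [ 0.35650877 -0.27868365  0.1       ] 0.22826943524649312 -0.09287941782861533
[ 0.4275698  -0.39993159  0.1       ]
gripper_width: 0.0496
t 35.17 pos [ 0.4246 -0.3983  0.2348] ang 3.060 tilt [-0.001 -0.   ] q [ 1.32  0.7  -1.09  1.59  0.65  1.25  1.61] F [1.1 0.  0.4] w 0.0496
delta cm (tool) [-1.000e-02 -1.200e-01  1.098e+01] norm 11.0 az 0.007
```

View pics/p_wrist.png

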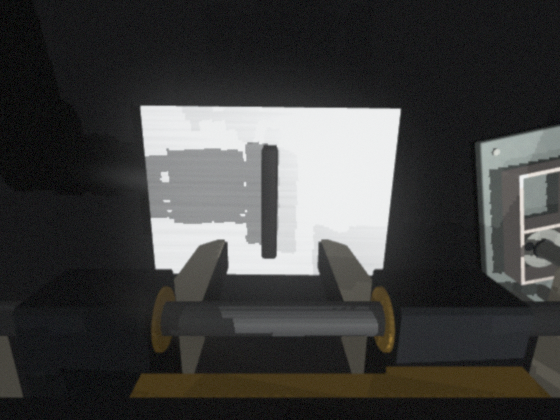

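View pics/p_scene.png

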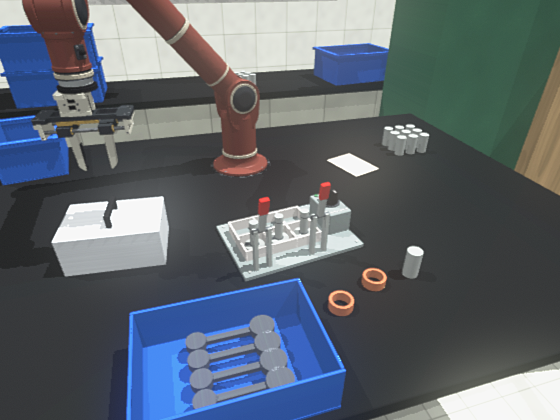

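```bash
python3 - <<'E'
from h import *
a=back('wrist',(269.5,145),.135);b=back('wrist',(270,258),.135);print(a,b,(a+b)/2,np.linalg.norm(a-b))
c=[back('wrist',p,.1) for p in [(140,105),(401,109),(384,274),(155,274)]]
print(np.mean(c,0)); print(rect_fit(np.array([c[2],c[3],c[0],c[1]]),.164,.232))
E
```

```text
[ 0.37347031 -0.39771422  0.135     ] [ 0.472918   -0.40569814  0.135     ] [ 0.42319415 -0.40170618  0.135     ] 0.09976766343346992
[ 0.42493202 -0.4019441   0.1       ]
(array([ 0.42493202, -0.4019441 , -0.08977082]), array([[ 0.0007334 , -0.00162503],
       [-0.00090286,  0.00186881],
       [ 0.00092761,  0.00020079],
       [-0.00075814, -0.00044456]]))
```

```bash
python3 -m handwheel '[[0,-0.2,1.5,0,0,0.007,5],[0,0,3,0,0,0,5],[0,0,3,0,0,0,5],[0,0,2.5,0,0,0,5],[0,0,1.5,0,0,0,5],[0,0,0.8,0,0,0,5],[0,0,0,0,0,0,5]]' 
python3 -m handwheel '[[0,0,0,0,0,0,0.5],[0,0,0,0,0,0,0.5],[0,0,0,0,0,0,0.5],[0,0,0,0,0,0,0.5],[0,0,0,0,0,0,0.5],[0,0,0,0,0,0,0.5]]'
```

```text
time_s: 36.15
tool_pos: [0.425, -0.4006, 0.1115]
ee_rot: [[-0.996, 0.089, -0.0], [0.089, 0.996, 0.0], [0.0, 0.0, -1.0]]
contact_force: [-0.1, 0.6, 0.2]
gripper_width: 0.0502
time_s: 36.9
tool_pos: [0.425, -0.4011, 0.1119]
ee_rot: [[-0.996, 0.089, 0.0], [0.089, 0.996, -0.001], [-0.0, -0.001, -1.0]]
contact_force: [-1.2, -0.8, 1.6]
gripper_width: 0.0133
```

```bash
python3 -m handwheel '[[0,0,-0.5,0,0,0,0.5],[0,0,-1,0,0,0,0.5],[0,0,-2,0,0,0,0.5],[0,0,-2.5,0,0,0,0.5],[0,0,-2.5,0,0,0,0.5],[0,0,-2.5,0,0,0,0.5],[0,0,-2,0,0,0,0.5],[0,0,-1,0,0,0,0.5],[0,0,-0.5,0,0,0,0.5],[0,0,0,0,0,0,0.5]]' 
python3 -c "
from h import *
go((.492,-.0087,.257),3.142+.129)
for n in ('wrist','scene'): cv2.imwrite(f'pics/q_{n}.png',r.grab_frame(n)[:,:,::-1])"
```

```text
time_s: 38.15
tool_pos: [0.4248, -0.4005, 0.2565]
ee_rot: [[-0.996, 0.088, -0.0], [0.088, 0.996, 0.0], [0.0, 0.0, -1.0]]
contact_force: [0.6, -0.5, -6.8]
gripper_width: 0.0138
t 38.15 pos [ 0.4248 -0.4005  0.2565] ang 3.053 tilt [-0.  0.] q [ 1.32  0.69 -1.1   1.55  0.63  1.3   1.63] F [ 0.6 -0.5 -6.8] w 0.0138
delta cm (tool) [-3.23 39.62 -0.04] norm 39.8 az -0.218
```

View pics/q_scene.png

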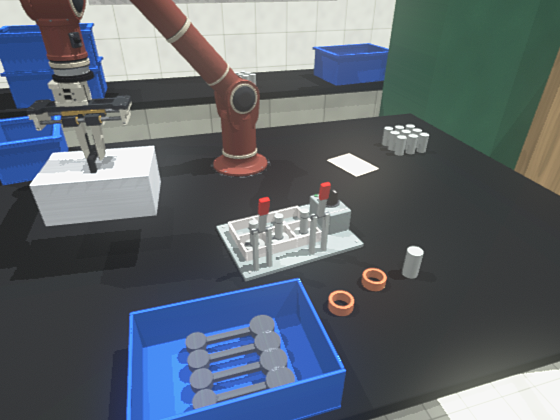

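```bash
python3 -m handwheel '[[0,0,0,0,0,-0.03,0.5],[0,0,0,0,0,-0.06,0.5],[0,0,0,0,0,-0.06,0.5],[0,0,0,0,0,-0.05,0.5],[0,0,0,0,0,-0.018,0.5]]' |tail -1
python3 -c "
from h import *
go((.492,-.0087,.257),3.142+.129)"
```

```text
gripper_width: 0.0134
t 38.88 pos [ 0.4248 -0.4007  0.2562] ang -3.011 tilt [-0.001  0.001] q [ 1.34  0.71 -1.15  1.55  0.66  1.32  1.81] F [-0.4  0.2 -7.3] w 0.0134
delta cm (tool) [-11.75  37.99  -0.05] norm 39.8 az 0.001
```

```bash
python3 -m handwheel '[[-0.3,1,0,0,0,0,0.5],[-0.7,2,0,0,0,0,0.5],[-1,3,0,0,0,0,0.5],[-1.2,4,0,0,0,0,0.5],[-1.2,4,0,0,0,0,0.5],[-1.2,4,0,0,0,0,0.5],[-1.2,4,0,0,0,0,0.5],[-1.2,4,0,0,0,0,0.5],[-1.2,4,0,0,0,0,0.5],[-1.2,3.5,0,0,0,0,0.5]]' |tail -1
python3 -m handwheel '[[-0.8,2.5,0,0,0,0,0.5],[-0.5,1.5,0,0,0,0,0.5],[0,0.3,0,0,0,0,0.5],[0,0,0,0,0,0,0.5],[0,0,0,0,0,0,0.5]]' |tail -1
python3 -c "
from h import *
go((.492,-.0087,.257),3.142+.129)
for n in ('wrist','scene','top'): cv2.imwrite(f'pics/s_{n}.png',r.grab_frame(n)[:,:,::-1])"
```

```text
gripper_width: 0.0137
gripper_width: 0.0135
t 40.75 pos [ 0.4922 -0.0122  0.2564] ang -3.015 tilt [-0.001 -0.001] q [ 0.72  0.55 -1.15  1.79  0.54  1.17  1.1 ] F [ 0.4 -1.  -6.6] w 0.0135
delta cm (tool) [-0.03  0.35 -0.06] norm 0.4 az -0.003
```

View pics/s_scene.png

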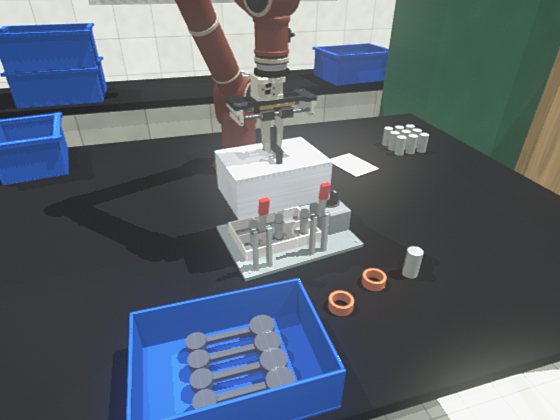

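View pics/s_wrist.png

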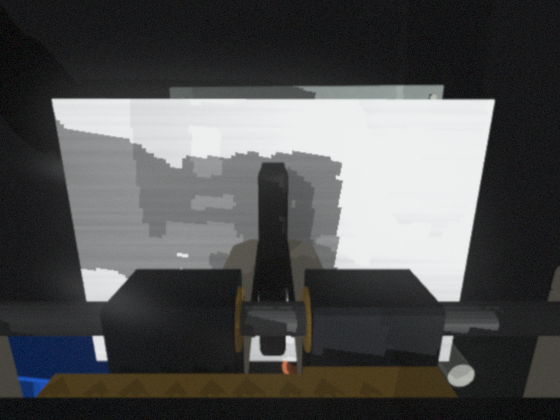

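View pics/s_top.png

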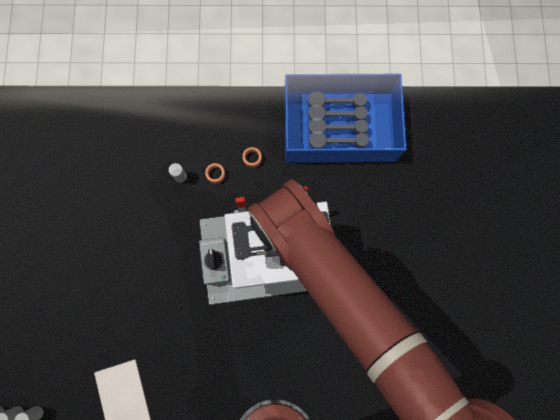

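```bash
python3 - <<'E'
from h import *
a=back('wrist',(52.5,98.5),.2444);b=back('wrist',(493.5,98.5),.2444);d=b-a
u=d/np.linalg.norm(d); n=np.array([u[1],-u[0],0]); print(np.linalg.norm(d),np.arctan2(-d[0],d[1]),(a+b)/2+n*.082)
go((.492,-.0087,.124),3.142+.129)
E
```

```text
0.23116383825305017 0.12745862457136145 [ 0.49153792 -0.01225955  0.2444    ]
t 40.90 pos [ 0.4923 -0.0116  0.2565] ang -3.014 tilt [-0. -0.] q [ 0.72  0.55 -1.15  1.79  0.54  1.17  1.1 ] F [-0.2 -0.  -6.3] w 0.0139
delta cm (tool) [-0.02  0.3  13.25] norm 13.3 az -0.002
```

Hood centre agrees with the TCP. Correcting +3 mm in y and lowering.

```bash
python3 -m handwheel '[[0,0.3,1,0,0,0,0.5],[0,0,2,0,0,0,0.5],[0,0,2,0,0,0,0.5],[0,0,1.5,0,0,0,0.5],[0,0,0.5,0,0,0,0.5],[0,0,0,0,0,0,0.5],[0,0,0,0,0,0,0.5]]' |grep -E 'pos|force|rot'
python3 -c "
from h import *
go((.492,-.0087,.124),3.142+.129)"
```

```text
tool_pos: [0.4925, -0.0074, 0.1874]
ee_rot: [[-0.992, -0.129, 0.002], [-0.129, 0.992, 0.0], [-0.002, 0.0, -1.0]]
contact_force: [0.4, -0.4, -7.0]
t 41.77 pos [ 0.4925 -0.0074  0.1874] ang -3.012 tilt [0.002 0.   ] q [ 0.66  0.62 -1.08  1.89  0.64  1.02  1.  ] F [ 0.4 -0.4 -7. ] w 0.0139
delta cm (tool) [ 0.08 -0.12  6.34] norm 6.3 az -0.000
```

```bash
python3 -m handwheel '[[0,-0.1,1,0,0,0,0.5],[0,0,1,0,0,0,0.5],[0,0,1,0,0,0,0.5],[0,0,1,0,0,0,0.5],[0,0,0.7,0,0,0,0.5],[0,0,0,0,0,0,0.5],[0,0,0,0,0,0,0.5]]' |grep -E 'pos|force|rot'
python3 -c "
from h import *
go((.492,-.0087,.124),3.142+.129)
for n in ('wrist','scene','top'): cv2.imwrite(f'pics/t_{n}.png',r.grab_frame(n)[:,:,::-1])"
```

```text
tool_pos: [0.4924, -0.0085, 0.1399]
ee_rot: [[-0.992, -0.129, 0.001], [-0.129, 0.992, 0.0], [-0.001, 0.0, -1.0]]
contact_force: [0.2, 0.0, -6.0]
t 42.65 pos [ 0.4924 -0.0085  0.1399] ang -3.012 tilt [0.001 0.   ] q [ 0.61  0.67 -1.01  1.95  0.72  0.93  0.93] F [ 0.2  0.  -6. ] w 0.0135
delta cm (tool) [ 0.04 -0.01  1.59] norm 1.6 az -0.000
```

View pics/t_scene.png

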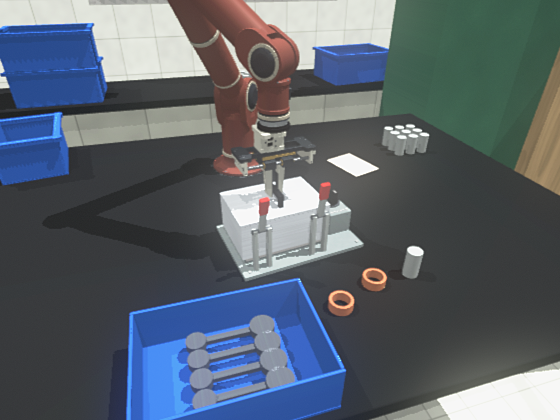

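Good clearance, passed the tray rim already. Continue to contact.

```bash
python3 -m handwheel '[[0,0,0.6,0,0,0,0.5],[0,0,0.5,0,0,0,0.5],[0,0,0.2,0,0,0,0.5],[0,0,0,0,0,0,0.5]]' |grep -E 'pos|force|rot'
python3 -m handwheel '[[0,0,0.2,0,0,0,0.5],[0,0,0,0,0,0,0.5]]' |grep -E 'pos|force'
python3 -m handwheel '[[0,0,0.2,0,0,0,0.5],[0,0,0,0,0,0,0.5]]' |grep -E 'pos|force'
```

```text
tool_pos: [0.4919, -0.0087, 0.1264]
ee_rot: [[-0.992, -0.129, -0.001], [-0.129, 0.992, 0.0], [0.001, 0.0, -1.0]]
contact_force: [-0.7, -0.4, -6.9]
tool_pos: [0.492, -0.0088, 0.1246]
contact_force: [0.2, 0.3, -7.0]
tool_pos: [0.4923, -0.0087, 0.1238]
contact_force: [-3.2, -0.9, 4.3]
```

```bash
python3 -m handwheel '[[0,0,-0.1,0,0,0,4],[0,0,0,0,0,0,4],[0,0,0,0,0,0,4],[0,0,0,0,0,0,4],[0,0,-1,0,0,0,4],[0,0,-2.5,0,0,0,4],[0,0,-3.5,0,0,0,0],[0,0,-3.5,0,0,0,0],[0,0,-2,0,0,0,0],[0,0,0,0,0,0,0]]' |grep -E 'pos|force|rot'
python3 -c "
from h import *
m=np.array([0.492,-0.0087,0.129]);c,s=np.cos(m[2]),np.sin(m[2])
W=lambda x,y,z:np.array([m[0]+c*x-s*y,m[1]+s*x+c*y,z])
print(W(.172,-.075,.165),W(.172,.075,.165))
go(W(.175,-.075,.25),3.142+.129)
for n in ('wrist','scene','top'): cv2.imwrite(f'pics/u_{n}.png',r.grab_frame(n)[:,:,::-1])
print([(d['location'],d['confidence']) for d in r.spot_in('clamp_a_grip','top')],[(d['location'],d['confidence']) for d in r.spot_in('clamp_a_grip','scene')])
print([(d['location'],d['confidence']) for d in r.spot_in('hood','scene')])
"
```

```text
tool_pos: [0.4929, -0.0082, 0.2504]
ee_rot: [[-0.992, -0.129, 0.004], [-0.129, 0.992, 0.0], [-0.004, -0.0, -1.0]]
contact_force: [0.2, -0.1, -0.0]
[ 0.67221905 -0.06095031  0.165     ] [0.65292267 0.08780334 0.165     ]
t 45.05 pos [ 0.4929 -0.0082  0.2504] ang -3.012 tilt [0.004 0.   ] q [ 0.71  0.55 -1.14  1.8   0.55  1.15  1.09] F [ 0.2 -0.1 -0. ] w 0.0049
delta cm (tool) [-17.4   -7.54   0.11] norm 19.0 az -0.000
[] [([0.6227, -0.0677, 0.1776], 0.8)]
[([0.542, -0.019, 0.1073], 0.85)]
```

View pics/u_wrist.png

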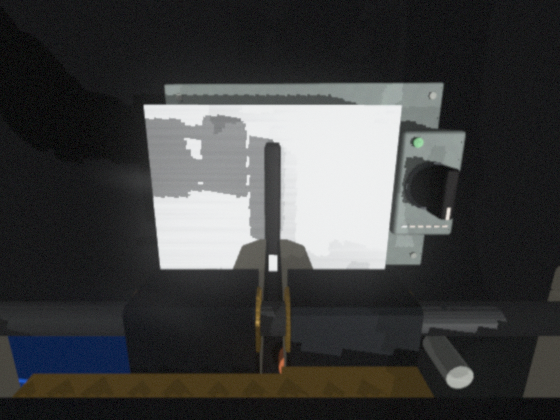

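View pics/u_scene.png

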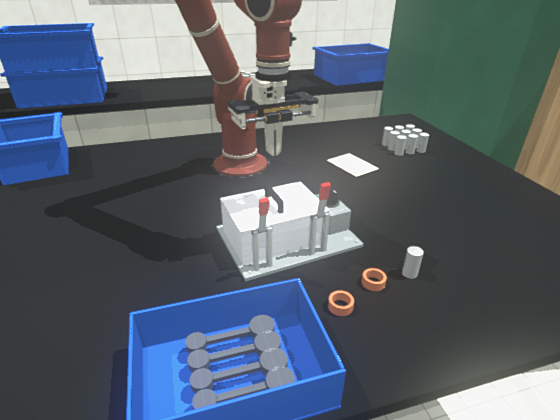

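Hood is seated, level, flush around the tray. Going behind clamp A.

```bash
python3 -m handwheel '[[-1.2,-0.6,0,0,0,0,0],[-2.8,-1.2,0,0,0,0,0],[-3.5,-1.5,0,0,0,0,0],[-3.5,-1.5,0,0,0,0,0],[-3.4,-1.5,0,0,0,0,0],[-2,-1,0,0,0,0,0],[-1,-0.2,0,0,0,0,0],[0,0,0,0,0,0,0]]' |grep -E 'pos|force|rot'
cat >> h.py <<'E'
m=np.array([0.492,-0.0087,0.129])
def W(x,y,z):
    c,s=np.cos(m[2]),np.sin(m[2]); return np.array([m[0]+c*x-s*y,m[1]+s*x+c*y,z])
def M():
    p=np.array(r.get_state()['tool_pos']); c,s=np.cos(m[2]),np.sin(m[2]); d=p[:2]-m[:2]; return np.round([c*d[0]+s*d[1],-s*d[0]+c*d[1],p[2]],4)
E
python3 -c "
from h import *
go(W(.172,-.075,.165),3.142+.129); print(M())
for n in ('wrist','scene','top'): cv2.imwrite(f'pics/v_{n}.png',r.grab_frame(n)[:,:,::-1])
"
```

```text
tool_pos: [0.6744, -0.0602, 0.248]
ee_rot: [[-0.992, -0.129, -0.001], [-0.129, 0.992, 0.001], [0.001, 0.001, -1.0]]
contact_force: [-1.0, -0.1, 1.2]
t 46.35 pos [ 0.6744 -0.0602  0.248 ] ang -3.012 tilt [-0.001  0.001] q [ 0.52  0.81 -1.01  1.27  0.67  1.41  1.26] F [-1.  -0.1  1.2] w 0.0006
delta cm (tool) [ 0.22 -0.05  8.3 ] norm 8.3 az 0.000
[ 0.1743 -0.0745  0.248 ]
```

View pics/v_wrist.png

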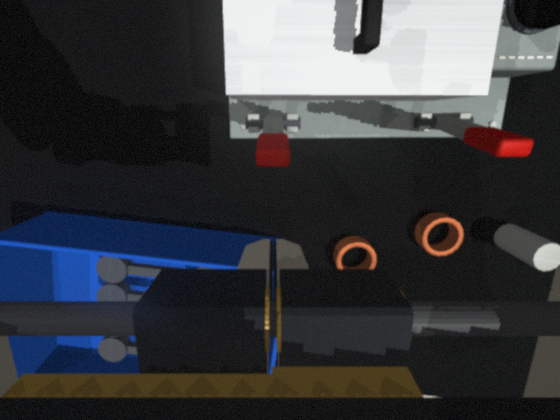

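View pics/v_scene.png

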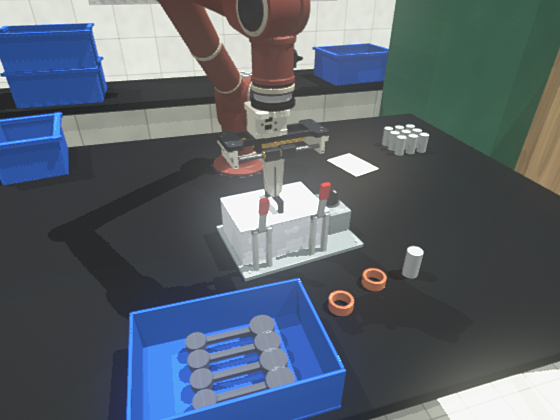

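```bash
python3 -m handwheel '[[0,0,1.5,0,0,0,0],[0,0,3,0,0,0,0],[0,0,2.5,0,0,0,0],[0,0,1.2,0,0,0,0],[0.5,0,0,0,0,0,0],[1.5,0,0,0,0,0,0],[1.5,0,0,0,0,0,0],[1.5,0,0,0,0,0,0],[1.5,0,0,0,0,0,0]]' |grep -E 'pos|force|rot'
python3 -c "
from h import *
print(M())
for n in ('wrist','scene'): cv2.imwrite(f'pics/w_{n}.png',r.grab_frame(n)[:,:,::-1])
"
```

```text
tool_pos: [0.6118, -0.0685, 0.1692]
ee_rot: [[-0.992, -0.129, 0.008], [-0.129, 0.992, 0.001], [-0.008, -0.0, -1.0]]
contact_force: [3.1, 0.7, -1.2]
[ 0.1112 -0.0747  0.1692]
```

View pics/w_wrist.png

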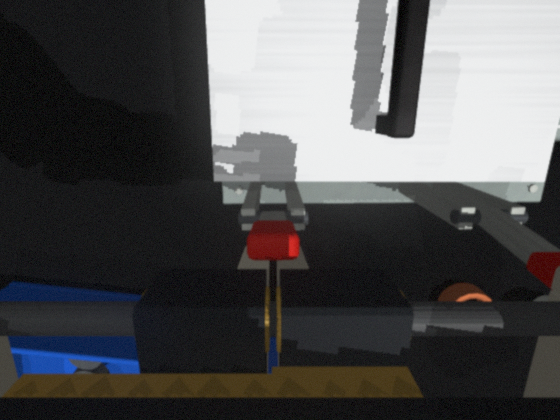

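Arm is moving with ~3 N. Continue.

```bash
python3 -m handwheel '[[1.2,0,0,0,0,0,0],[1.2,0,0,0,0,0,0],[1.2,0,0,0,0,0,0],[1.2,0,0,0,0,0,0],[1,0,0,0,0,0,0],[0,0,0,0,0,0,0]]' |grep -E 'pos|force|rot'
python3 -c "
from h import *
print(M())
for n in ('wrist','scene'): cv2.imwrite(f'pics/x_{n}.png',r.grab_frame(n)[:,:,::-1])
"
```

```text
tool_pos: [0.5507, -0.0771, 0.1665]
ee_rot: [[-0.992, -0.129, -0.002], [-0.129, 0.992, -0.001], [0.003, -0.001, -1.0]]
contact_force: [-1.0, -0.3, 0.8]
[ 0.0494 -0.0753  0.1665]
```

View pics/x_wrist.png

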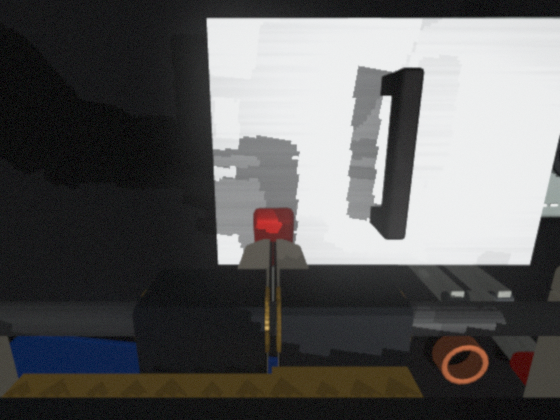

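View pics/x_scene.png

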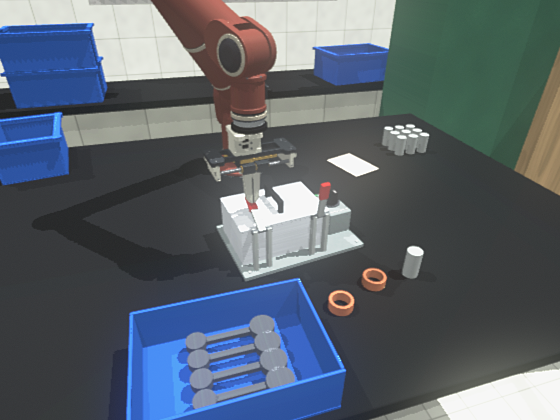

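```bash
python3 -m handwheel '[[0.4,0,0.7,0,0,0,0],[0.4,0,1,0,0,0,0],[0.2,0,1,0,0,0,0],[0,0,0.6,0,0,0,0],[0,0,0.2,0,0,0,0],[0,0,0,0,0,0,0]]' |grep -E 'pos|force|rot'
python3 -c "
from h import *
print(M())"
```

```text
tool_pos: [0.5426, -0.0777, 0.1315]
ee_rot: [[-0.992, -0.129, 0.0], [-0.129, 0.992, 0.0], [-0.0, 0.0, -1.0]]
contact_force: [1.2, 0.1, -0.2]
[ 0.0413 -0.075   0.1315]
```

```bash
for i in 1 2 3; do python3 -m handwheel '[[0,0,0.2,0,0,0,0],[0,0,0,0,0,0,0]]' |grep -E 'pos|force'; done
```

```text
tool_pos: [0.5427, -0.0777, 0.1298]
contact_force: [0.1, -0.0, -0.4]
tool_pos: [0.5424, -0.0779, 0.1276]
contact_force: [0.0, 0.6, 0.5]
tool_pos: [0.5424, -0.0778, 0.1272]
contact_force: [-3.6, -1.0, 9.5]
```

```bash
python3 -m handwheel '[[0,0,0.1,0,0,0,0],[0,0,0,0,0,0,0]]' |grep -E 'pos|force'
python3 -m handwheel '[[0,0,-1,0,0,0,0],[0,0,-3,0,0,0,0],[0,0,-4,0,0,0,0],[0,0,-3.5,0,0,0,0],[-1,1.2,-1,0,0,0,0],[0,0,0,0,0,0,0]]' |grep -E 'pos|force'
python3 -c "
from h import *
go(W(.175,.075,.25),3.142+.129); print(M())
for n in ('wrist','scene'): cv2.imwrite(f'pics/y_{n}.png',r.grab_frame(n)[:,:,::-1])
"
```

```text
tool_pos: [0.5425, -0.0778, 0.1272]
contact_force: [-5.0, -0.5, 15.4]
tool_pos: [0.5512, -0.0628, 0.2497]
contact_force: [-0.0, -0.0, -0.1]
t 51.08 pos [ 0.5512 -0.0628  0.2497] ang -3.010 tilt [0.001 0.001] q [ 0.72  0.65 -1.1   1.64  0.61  1.24  1.19] F [-0.  -0.  -0.1] w 0.0005
delta cm (tool) [-12.36  13.59  -0.  ] norm 18.4 az 0.002
[ 0.0518 -0.0612  0.2497]
```

View pics/y_wrist.png

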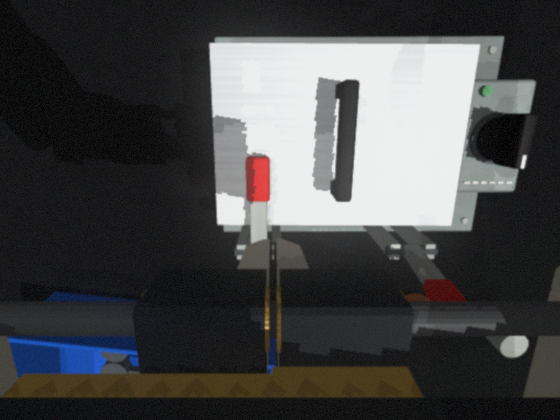

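View pics/y_scene.png

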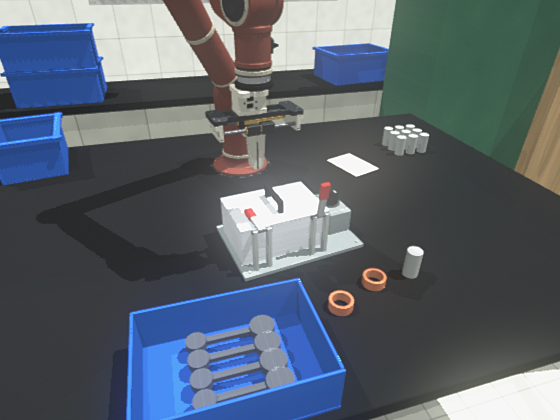

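```bash
python3 -m handwheel '[[-1.5,1.3,0,0,0,0,0],[-2.5,2.5,0,0,0,0,0],[-3,3.2,0,0,0,0,0],[-2.6,3.2,0,0,0,0,0],[-1.8,2.2,0,0,0,0,0],[-0.9,1.1,0,0,0,0,0],[0,0,0,0,0,0,0],[0,0,0,0,0,0,0]]' |grep -E 'pos|force|rot'
python3 -c "
from h import *
go(W(.173,.075,.166),3.142+.129); print(M())
for n in ('wrist',): cv2.imwrite(f'pics/z_{n}.png',r.grab_frame(n)[:,:,::-1])
"
```

```text
tool_pos: [0.6551, 0.0833, 0.2492]
ee_rot: [[-0.992, -0.127, -0.001], [-0.127, 0.992, -0.002], [0.001, -0.001, -1.0]]
contact_force: [-0.1, -0.3, 0.2]
t 52.17 pos [0.6551 0.0833 0.2492] ang -3.014 tilt [-0.001 -0.002] q [ 0.32  0.78 -1.01  1.33  0.65  1.38  1.03] F [-0.1 -0.3  0.2] w 0.0005
delta cm (tool) [0.05 0.49 8.32] norm 8.3 az -0.002
[0.1736 0.0702 0.2492]
```

View pics/z_wrist.png

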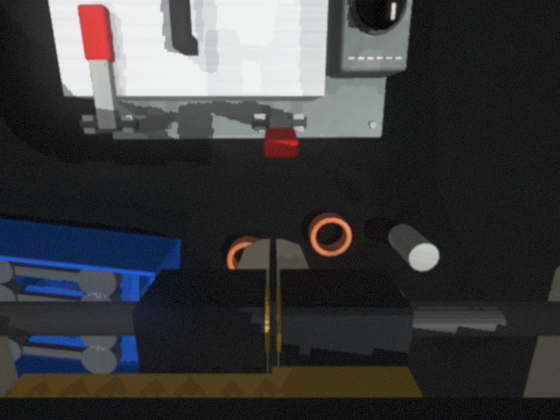

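```bash
python3 -m handwheel '[[0,0.4,1.5,0,0,0,0],[0,0,3,0,0,0,0],[0,0,2.5,0,0,0,0],[0,0,1.3,0,0,0,0],[0.5,0,0,0,0,0,0],[1.5,0,0,0,0,0,0],[1.5,0,0,0,0,0,0],[1.5,0,0,0,0,0,0],[1.5,0,0,0,0,0,0]]' |grep -E 'pos|force'
python3 -m handwheel '[[1.2,0,0,0,0,0,0],[1.2,0,0,0,0,0,0],[1.2,0,0,0,0,0,0],[1.2,0,0,0,0,0,0],[1,0,0,0,0,0,0],[0,0,0,0,0,0,0]]' |grep -E 'pos|force'
python3 -c "
from h import *
print(M())
for n in ('wrist',): cv2.imwrite(f'pics/aa_{n}.png',r.grab_frame(n)[:,:,::-1])
"
```

```text
tool_pos: [0.5922, 0.0814, 0.169]
contact_force: [3.5, -0.4, -1.8]
tool_pos: [0.5313, 0.0729, 0.1665]
contact_force: [-0.3, 0.8, 0.7]
[0.0495 0.0758 0.1665]
```

View pics/aa_wrist.png

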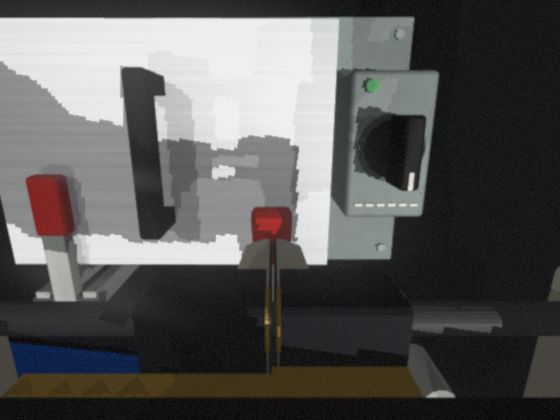

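```bash
python3 -m handwheel '[[0.4,0,0.7,0,0,0,0],[0.4,0,1,0,0,0,0],[0.2,0,1,0,0,0,0],[0,0,0.6,0,0,0,0],[0,0,0.3,0,0,0,0],[0,0,0.2,0,0,0,0],[0,0,0,0,0,0,0]]' |grep -E 'pos|force'
for i in 1 2; do python3 -m handwheel '[[0,0,0.2,0,0,0,0],[0,0,0,0,0,0,0]]' |grep -E 'pos|force'; done
```

```text
tool_pos: [0.5232, 0.072, 0.1287]
contact_force: [-0.4, 0.3, -0.9]
tool_pos: [0.5233, 0.0721, 0.1273]
contact_force: [-1.5, -0.7, 4.8]
tool_pos: [0.5234, 0.0721, 0.1271]
contact_force: [-4.7, -1.8, 15.5]
```

```bash
python3 -m handwheel '[[0,0,-1,0,0,0,0],[0,0,-3,0,0,0,0],[0,0,-4,0,0,0,2],[0,0,-3.5,0,0,0,4],[1,2.5,-1,0,0,0,4],[1.3,3,0,0,0,0,4],[1.3,2.5,0,0,0,0,4],[0.5,1.2,0,0,0,0,4],[0,0,0,0,0,0,4],[0,0,0,0,0,0,4]]' |grep -E 'pos|force'
python3 -c "
from h import *
go(W(0,.168,.092),3.142+.129); print(M())
for n in ('wrist','scene'): cv2.imwrite(f'pics/ab_{n}.png',r.grab_frame(n)[:,:,::-1])
"
```

```text
tool_pos: [0.4709, 0.1569, 0.2492]
contact_force: [-0.6, -0.5, 0.1]
t 56.77 pos [0.4709 0.1569 0.2492] ang -3.014 tilt [-0.    -0.001] q [ 0.35  0.55 -1.12  1.79  0.54  1.15  0.76] F [-0.6 -0.5  0.1] w 0.0399
delta cm (tool) [ 0.03  0.11 15.72] norm 15.7 az -0.002
[0.0004 0.167  0.2492]
```

View pics/ab_wrist.png

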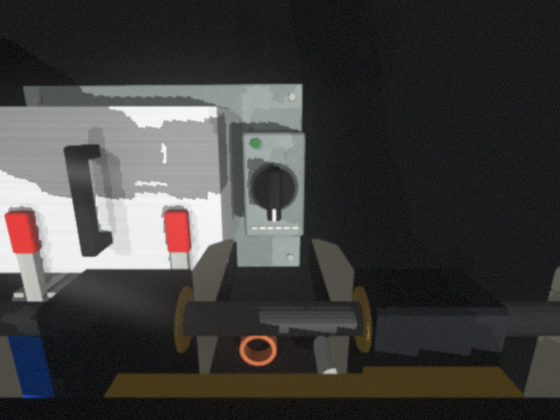

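View pics/ab_scene.png

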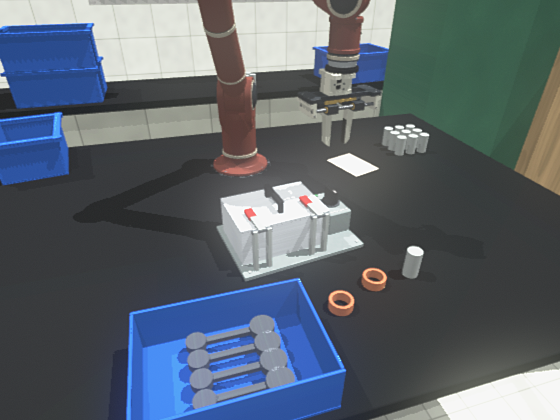

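```bash
python3 -c "
from h import *
a,b=back('wrist',(273.5,172),.12),back('wrist',(274,221),.12); print(a,b,(a+b)/2,np.linalg.norm(a-b))"
python3 -m handwheel '[[0,0.05,2,0,0,0,4],[0,0,3,0,0,0,4],[0,0,3,0,0,0,4],[0,0,3,0,0,0,4],[0,0,2.5,0,0,0,4],[0,0,1.5,0,0,0,4],[0,0,0.5,0,0,0,4],[0,0,0,0,0,0,4]]' |grep -E 'pos|force'
python3 -c "
from h import *
go(W(0,.168,.092),3.142+.129); print(M())"
```

```text
[0.44685882 0.15378314 0.12      ] [0.49391567 0.16030996 0.12      ] [0.47038724 0.15704655 0.12      ] 0.047507331543944466
tool_pos: [0.4707, 0.1585, 0.095]
contact_force: [-0.1, 0.2, 0.4]
t 57.88 pos [0.4707 0.1585 0.095 ] ang -3.013 tilt [0.001 0.   ] q [ 0.21  0.73 -0.93  1.98  0.79  0.84  0.54] F [-0.1  0.2  0.4] w 0.0399
delta cm (tool) [ 0.04 -0.05  0.3 ] norm 0.3 az -0.000
[0.0004 0.1685 0.095 ]
```

```bash
python3 -m handwheel '[[0,0,0.2,0,0,0,0.5],[0,0,0,0,0,0,0.5],[0,0,0,0,0,0,0.5],[0,0,0,0,0,0,0.5],[0,0,0,0,0,0,0.5],[0,0,0,0,0,0,0.5]]'
python3 -c "
from h import *
s=r.get_state(); print(s['ft_torque'],s['effort'][6])"
```

```text
time_s: 58.62
tool_pos: [0.4706, 0.1578, 0.093]
ee_rot: [[-0.992, -0.129, 0.001], [-0.129, 0.992, -0.001], [-0.0, -0.001, -1.0]]
contact_force: [-0.1, -2.5, 4.5]
gripper_width: 0.0135
[-0.57886786 -0.06636992  0.05990902] -0.02370436443015933
```

```bash
python3 -m handwheel '[[0,0,0,0,0,0.05,0.5],[0,0,0,0,0,0.12,0.5],[0,0,0,0,0,0.12,0.5],[0,0,0,0,0,0.12,0.5],[0,0,0,0,0,0.12,0.5],[0,0,0,0,0,0.12,0.5],[0,0,0,0,0,0.12,0.5],[0,0,0,0,0,0.12,0.5],[0,0,0,0,0,0.1,0.5],[0,0,0,0,0,0,0.5]]'
python3 -c "
from h import *
s=r.get_state(); print(s['ft_torque'],s['effort'][6],s['joint_positions']);go(W(0,.168,.092),3.271-1.2)"
```

```text
time_s: 59.88
tool_pos: [0.4702, 0.1569, 0.093]
ee_rot: [[-0.651, 0.759, 0.0], [0.759, 0.651, -0.003], [-0.002, -0.002, -1.0]]
contact_force: [-2.1, -4.6, 7.0]
gripper_width: 0.0141
[-0.96095232  0.08647889  0.09856794] -0.1827201945707202 [ 0.06440413  0.63951522 -0.6565756   1.98922849  0.5953427   0.71320199
 -0.25381978]
t 59.88 pos [0.4702 0.1569 0.093 ] ang 2.280 tilt [ 0.    -0.003] q [ 0.06  0.64 -0.66  1.99  0.6   0.71 -0.25] F [-2.1 -4.6  7. ] w 0.0141
delta cm (tool) [0.07 0.07 0.1 ] norm 0.1 az 0.209
```

```bash
python3 -m handwheel '[[0,0,0,0,0,0.1,0.5],[0,0,0,0,0,0.1,0.5],[0,0,0,0,0,0.03,0.5],[0,0,0,0,0,0,0.5],[0,0,0,0,0,0,0.5]]'>/dev/null
python3 -c "
from h import *
s=r.get_state(); print(s['ft_torque'],s['effort'][6]);go(W(0,.168,.092),3.271-1.2)"
python3 -m handwheel '[[0,0,0,0,0,0.05,0.5],[0,0,0,0,0,0,0.5],[0,0,0,0,0,0,0.5]]'>/dev/null
python3 -c "
from h import *
s=r.get_state(); print(s['ft_torque'],s['effort'][6]);go(W(0,.168,.092),3.271-1.2)"

```

```text
[-0.99697817  0.09470019  0.29033655] -0.3419748321175575
t 60.50 pos [0.4701 0.1568 0.093 ] ang 2.053 tilt [-0.    -0.003] q [ 0.03  0.62 -0.59  1.99  0.54  0.69 -0.43] F [-0.9 -3.7  7.6] w 0.0142
delta cm (tool) [0.08 0.08 0.1 ] norm 0.1 az -0.018
[-1.04540215  0.12722295  0.6716975 ] -0.679430365562439
t 60.88 pos [0.4701 0.1568 0.0929] ang 2.005 tilt [-0.    -0.004] q [ 0.02  0.62 -0.58  1.99  0.53  0.69 -0.47] F [-0.6 -4.8  8.1] w 0.0140
delta cm (tool) [0.09 0.08 0.09] norm 0.2 az -0.066
```

Torque jumps from 0.10 to 0.67 N m at about 1.22–1.27 rad, so the knob is against its stop. Now open wide and let it spring back.

```bash
python3 -c "
from h import *
cv2.imwrite('pics/ac_wrist.png',r.grab_frame('wrist')[:,:,::-1])"
python3 -m handwheel '[[0,0,0,0,0,0,9.3],[0,0,0,0,0,0,9.3],[0,0,0,0,0,0,9.3],[0,0,0,0,0,0,9.3],[0,0,0,0,0,0,9.3],[0,0,0,0,0,0,9.3],[0,0,0,0,0,0,9.3],[0,0,0,0,0,0,9.3],[0,0,0,0,0,0,9.3],[0,0,0,0,0,0,9.3]]'
python3 -m handwheel '[[0,0,-1,0,0,0,9.3],[0,0,-3,0,0,0,9.3],[0,0,-4,0,0,0,9.3],[0,0,-4,0,0,0,9.3],[0,0,-3,0,0,0,9.3],[0,0,-1,0,0,0,9.3],[0,0,0,0,0,0,9.3]]'
python3 -c "
from h import *
for n in ('wrist','scene','top'): cv2.imwrite(f'pics/ad_{n}.png',r.grab_frame(n)[:,:,::-1])"
```

```text
time_s: 62.18
tool_pos: [0.4703, 0.1584, 0.0927]
ee_rot: [[-0.417, 0.909, 0.0], [0.909, 0.417, 0.0], [0.0, 0.0, -1.0]]
contact_force: [-0.2, 0.4, 0.3]
gripper_width: 0.0929
time_s: 63.05
tool_pos: [0.4702, 0.1583, 0.2528]
ee_rot: [[-0.417, 0.909, 0.001], [0.909, 0.417, -0.0], [-0.0, 0.0, -1.0]]
contact_force: [1.2, -0.2, -0.5]
gripper_width: 0.0931
```

View pics/ac_wrist.png

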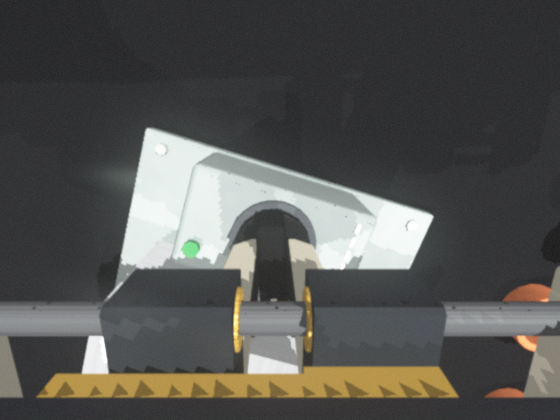

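View pics/ad_wrist.png

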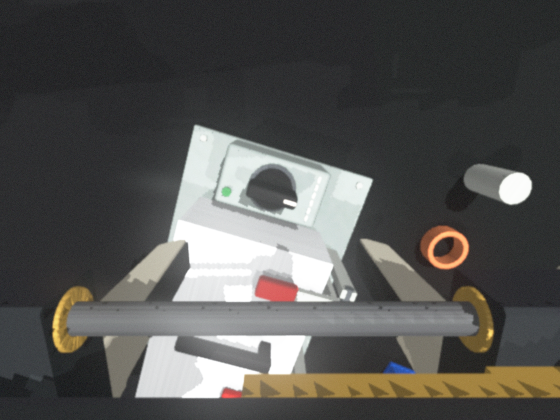

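View pics/ad_scene.png

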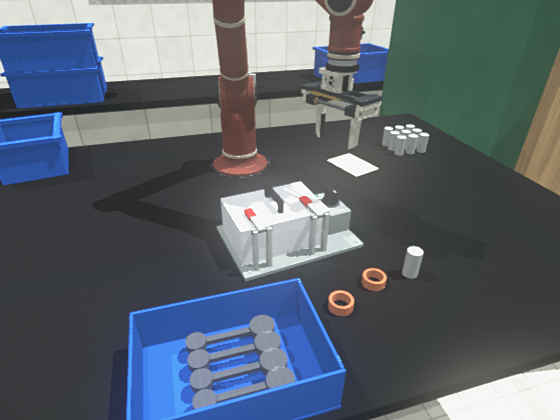

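```bash
python3 -c "
from h import *
im=cv2.imread('pics/ad_scene.png'); crop(im,210,170,160,110,5,'pics/ae.png')
m_a=back('wrist',(250,187),.12);m_b=back('wrist',(297,203.5),.12);d=m_b-m_a;print('knob ang rel',np.arctan2(d[1],d[0])-m[2],np.linalg.norm(d))"
```

```text
knob ang rel -0.044668892248232075 0.0473305018663838
```

View pics/ae.png

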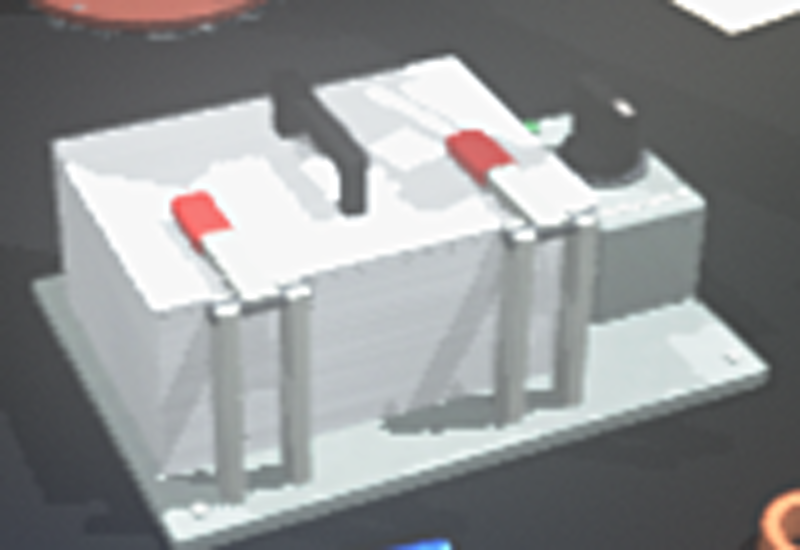

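View pics/ad_top.png

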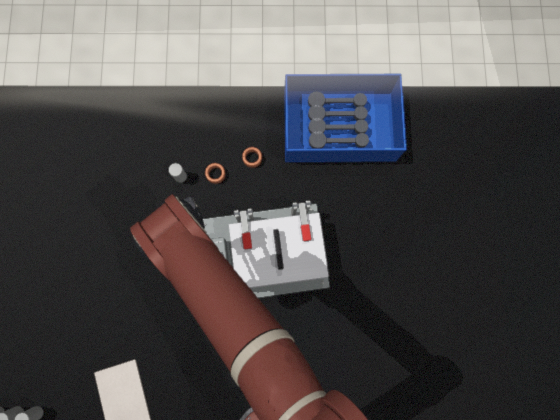

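The hood is seated, both clamps lie flat, the knob is back at rest, and the bystanders haven't moved. Handing in.

```bash
python3 -c "
from workcell import r
print(r.get_state()['contact_force'],r.get_state()['time_s']); print(r.job_done())"
```

```text
[-0.13850792 -0.24689839 -0.14706124] 63.2
the job is handed in; nothing more can be done
None
```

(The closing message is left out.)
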